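# Pour wheel nuts through a chute into the locked nut bin

## Task

Put the three wheel nuts away in the blue nut bin: draw back the red bolt, slide the yellow-handled gate fully open, then pick up the aluminium chute by its red handle, rest its nose lightly on the bin at the edge of the opening, and only then tip it so that all three nuts slide off the nose into the bin. Do not touch the nuts with the fingers, spill none, and leave the other things on the bench alone. Finally, with bolt and gate left open, stand the empty chute upright on the bench clear of the bin and let go.

Things in the scene. Friction and masses are not known exactly. Their poses are not given: they have to be found in the camera images.
- chute: Aluminium trough 170 mm long, 0.2 kg, open at the nose (+x end) and on top. Origin: centre of its underside, z up. Floor 3 mm thick, walls up to 27 mm; outside 53 mm wide at the tail, 44 mm at the nose (37 mm inside). Stands flat, nose roughly to the robot's right, nuts in a row in it. The nuts start to slide at a tilt of 20 to 33 degrees (varies).
- chute_handle (a point): Middle of the chute's red handle, a cross bar over the trough at x = -10 mm: 16 mm thick along the chute's x, 52 mm long across it, from 40 to 66 mm above the chute's underside; this point is at 56 mm. The nuts pass below it.
- chute_nose (a point): Middle of the floor's top edge at the nose: chute frame (85, 0, 3) mm.
- nut0: Steel wheel nut with a closed dome, hexagon 24 mm wide across its flats, 22 mm high, about 50 g (varies); origin at the centre of its flat underside, z to the dome.
- nut1: Steel wheel nut with a closed dome, hexagon 24 mm wide across its flats, 22 mm high, about 50 g (varies); origin at the centre of its flat underside, z to the dome.
- nut2: Steel wheel nut with a closed dome, hexagon 24 mm wide across its flats, 22 mm high, about 50 g (varies); origin at the centre of its flat underside, z to the dome.
- bin: Blue steel nut bin, fixed to the bench, 140 mm (x) by 160 mm (y) by 70 mm high, hollow with 3 mm walls; origin at the centre of its underside. Its flat 4 mm top has one square opening; turned on the bench by up to 0.25 rad.
- bin_opening (a point): Centre of the square opening in the bin's top, at the top's height: bin frame (20, 30, 70) mm. The opening is 56 by 56 mm, its sides along the bin's x and y.
- bolt (a joint): Travel of the lock bolt in m: 0 is locked, 0.024 fully drawn back towards the bin's -x side. It starts at 0 to 0.003; a stiff slide (about 3 N) that stays where it is left. Locked, it stands 13 mm across the path of the gate; the gate is free beyond 0.014.
- bolt_grip (a point): On the bolt's red knob: a block 12 mm (bin x) by 14 mm (bin y), upright from 76 to 108 mm above the bench; this point is 102 mm above the bench. Moves with the bolt.
- gate (a joint): Travel of the gate in m: 0 is shut, 0.064 fully open; it slides to the bin's -y side, stiff (about 3 N), and stays where it is left.
- gate_grip (a point): On the gate's yellow handle: a fin 32 mm (bin x) by 10 mm thick (bin y), from 73 to 101 mm above the bench; this point is 97 mm above the bench. Moves with the gate, which is a 68 by 68 mm plate 4 mm thick lying on the bin's top.
- wax_tin: Bystander: round white tin with red lid, 80 mm across, 34 mm high; origin under its centre.
- jar_purple: Bystander: purple jar, 60 mm across, 72 mm high; origin under its centre.
- measuring_cup: Bystander: small white cup, 60 mm across, 59 mm high; origin under its centre.
- applicator: Bystander: blue foam applicator disc, 79 mm across, 18 mm high; origin under its centre.
- screwdriver: Bystander: red-handled screwdriver, 182 mm long, 26 mm thick, lying along its y.
- pin_spanner: Bystander: flat steel spanner, 133 mm long along its y, 10 mm thick.

How it is judged:
On the way, in this order (a step that is already met when the one before it is completed fails the run):
1. the bolt is drawn back (value of joint bolt above 0.018 m), for 0.1 s.
2. the gate is fully open (value of joint gate above 0.057 m), for 0.1 s.
3. the chute, held in the fingers, rests with its nose on the bin at the opening (contact force between the fingers and chute above 1 N and contact force between chute and bin above 0.4 N and distance between chute_nose and bin_opening below 0.06 m), for 0.2 s.
4. all three nuts are in the bin (x of nut0 in the frame of bin between -0.07 and 0.07 m and y of nut0 in the frame of bin between -0.08 and 0.08 m and z of each of nut0, nut1, nut2 in the frame of bin below 0.056 m and x of nut1 in the frame of bin between -0.07 and 0.07 m and y of nut1 in the frame of bin between -0.08 and 0.08 m and x of nut2 in the frame of bin between -0.07 and 0.07 m and y of nut2 in the frame of bin between -0.08 and 0.08 m), for 0.2 s.
At the end, for the whole second after the job is handed in: All three nuts lie inside the bin, below its top; the bolt is still drawn back (over 18 mm) and the gate still open (over 57 mm); the chute stands upright on the bench (within 0.1 rad, underside within 8 mm of it), clear of the bin, released and at rest (all of step 4 and value of joint gate above 0.057 m and value of joint bolt above 0.018 m and angle between chute's own z axis and vertical below 0.1 rad and height (world z) of chute below 0.008 m and linear speed of chute below 0.02 m/s and contact force between chute and bin below 0.2 N); the robot touches nothing.
It fails at once if the fingers pressed on a nut (contact force between the fingers and nut0 above 1 N or contact force between the fingers and nut1 above 1 N or contact force between the fingers and nut2 above 1 N).
It fails at once if a nut fell outside the bin ((height (world z) of nut0 below 0.03 m and not (x of nut0 in the frame of bin between -0.07 and 0.07 m and y of nut0 in the frame of bin between -0.08 and 0.08 m and z of nut0 in the frame of bin below 0.056 m) and distance between nut0 and chute above 0.12 m) or (height (world z) of nut1 below 0.03 m and not (x of nut1 in the frame of bin between -0.07 and 0.07 m and y of nut1 in the frame of bin between -0.08 and 0.08 m and z of nut1 in the frame of bin below 0.056 m) and distance between nut1 and chute above 0.12 m) or (height (world z) of nut2 below 0.03 m and not (x of nut2 in the frame of bin between -0.07 and 0.07 m and y of nut2 in the frame of bin between -0.08 and 0.08 m and z of nut2 in the frame of bin below 0.056 m) and distance between nut2 and chute above 0.12 m)).
It fails at once if another thing on the bench was moved more than 30 mm (distance of any of wax_tin, jar_purple, measuring_cup, applicator, screwdriver, pin_spanner from where it was at the start of the episode above 0.03 m).
It fails at once if the chute was pressed hard on the bin (contact force between chute and bin above 40 N).
It also fails if it takes over 72 s, if anything falls off the work surface, if the arm or the gripper's body presses on something with over 40 N, if the wrist force passes 120 N, or if a joint passes its speed limit or range.

## Robot

A 7-joint arm with a two-finger parallel gripper is mounted at the origin on a cart in front of the work surface, level with it; the furniture and walls round the work are solid. World frame = base frame: x ahead of the robot, y to its left, z up, the work surface at z = 0. Lengths are in m, angles in rad, forces in N, time in s.
With the tool pointing down it reaches from about 0.4 to 0.85 m from the base axis. Payload 4.5 kg.
Tool frame: the origin (TCP) lies at the centre of the arm's flange, where the gripper is bolted on; the fingertips stand r.tcp_to_tips ahead of it and the grasp point (between the pads) lies 147 mm ahead of it (r.tcp_to_tips is the distance from the TCP to the fingertips, in m); x points along the fingers, y is the direction in which the jaws open and shut, and the axes are right-handed (so a half turn about x gives the same grasp; the last joint's range is limited). The gripper opens to 88 mm and grips with 3 to 60 N. Pads are 18 mm wide; open, the fingers measure 123 mm over their backs; the gripper's body (75 mm by 187 mm) begins 45 mm behind the grasp point.
Start: joints at [1.373, 0.689, -0.195, 1.565, 0.157, 0.902, -0.215], TCP at [0.144, -0.608, 0.405] pointing down, gripper open.
Joint ranges: [-3.01, 3.01], [-0.46, 2.08], [-1.47, 1.51], [0.13, 2.56], [-1, 4.14], [0.04, 2.09], [-2.66, 2.66]. Speed limits (rad/s): [2.57, 2.57, 3.14, 3.14, 3.14, 3.14, 3.14].

## Interface

Orientations are given as a unit quaternion [x, y, z, w].
In Python, from plant import r, eyes gives the robot as it stands.
- The arm moves only by the tool carry_out, never from a script. Its argument "targets" is text: rows parted by semicolons, each of 5 numbers parted by spaces: the opening, from 0 (shut) to 1 (fully open), then the shift along the tool's x, y, z in mm, then the turn about the tool's x in rad. A call has 1 to 20 rows; each row shifts and turns the commanded pose from where the row before left it, along the tool's axes as they then stand; what a row does not reach is not made up. A row lasts 1/12 s, in which the tool goes at most 41.7 mm and 7.16 degrees, less where a joint would pass 70% of its speed; a pose out of reach is approached as far as the arm can. A call is refused whole if a number of a shift passes 41.7 or a number of a turn 0.125, either way. A call with a gripper value outside its range is refused whole. The fingers move at their own pace and stop on an object; "force" is the grip in N (left out, the last holds). Time passes only in rows, so rows that do not move let the fingers close. It gives the time, the measured TCP pose, the force and the opening at its end, in the units of the state.
- r.get_state(): the state, without advancing time (a new reading comes with each control period).
- eyes.snapshot(name): name is "side" or "top"; returns (picture, depth): 384x512x3 uint8, blue, green, red; 384x512 float32, m along the optical axis (not along the pixel's ray), 0 where there is no reading.
- eyes.camera_params(name): a dict with "intrinsics" (3x3 intrinsics, pixels), "rvec" (rotation vector, rad) and "tvec" (3), from world to camera coordinates, as OpenCV has them. Camera axes: x right, y down, z forward; pixel columns grow to the right and rows downward; lengths in m; the calibration is good to about 2 mm. A picture is of the moment at which its call begins. camera_params takes no time and is no camera call.
- r.finish_job(): hands the job in, once; it reports no verdict.
The state is a dict: "clock": time; "q": joint angles; "qd": joint speeds; "joint_torque": joint torques, N m; "tool_pos": TCP position; "eef_rot": TCP orientation; "contact_force": force on the tool from outside, world axes, zero at the start; "moment": the same for the moment, N m; "opening": opening from 0.0 (shut) to 1.0 (fully open).
Only numpy, scipy, OpenCV 4.12 (cv2) and the standard library are available. Lean on these libraries where they do the work, as an engineer would, in place of code of your own. Each camera call takes 0.05 s, during which the arm holds its last target.

## Working session

There is one attempt and no reset: what is moved stays moved. The work goes in short steps, Python scripts to look and compute and a tool call to move; the robot and the scene stay as the last step left them, time stands still between calls to the robot, and variables do not carry over. Pictures are saved under pics/ and viewed, and the job is handed in when it is done.

Besides the shell and the picture viewer there is one more tool, called after "Emit:" as name(argument=value, ...) on one line, values as JSON. carry_out: Moves the arm, as the interface text tells. Its arguments: {"type":"object","properties":{"targets":{"type":"string"},"force":{"type":"number"}},"required":["targets"]}

```bash
ls; mkdir -p pics; python3 - <<'E'
from plant import r, eyes
import cv2,numpy as np
s=r.get_state(); print(s, r.tcp_to_tips)
for n in("side","top"):
    p,d=eyes.snapshot(n); cv2.imwrite(f"pics/{n}0.png",p); np.savez(f"{n}0.npz",p=p,d=d)
    c=eyes.camera_params(n); print(n,c)
    R,_=cv2.Rodrigues(np.array(c["rvec"])); print(-R.T@np.array(c["tvec"]).ravel(), R)
E
```

```text
pics
{'clock': 0.0, 'q': array([ 1.37277281,  0.6899614 , -0.19449326,  1.56632053,  0.15731459,
        0.90249804, -0.21507245]), 'qd': array([ 0.0004672 ,  0.00091173,  0.00090458,  0.00094594, -0.00153324,
        0.00034353,  0.00154913]), 'joint_torque': array([-5.72990721e-04, -5.27572668e+01, -1.26710918e+00, -1.53430635e+01,
       -5.25785610e-02,  6.38637808e-03,  1.48348595e-04]), 'tool_pos': array([ 0.14348414, -0.60797681,  0.4039296 ]), 'eef_rot': array([-0.70222946, -0.08243631,  0.70248545, -0.08119252]), 'contact_force': array([-0.68563401,  0.06317586, -0.83202168]), 'moment': array([-0.02427987,  0.00038169,  0.02041815]), 'opening': 0.9937895206338234} 0.166
side {'intrinsics': array([[468.37040553,   0.        , 249.26090884],
       [  0.        , 468.37040553, 194.94624273],
       [  0.        ,   0.        ,   1.        ]]), 'rvec': array([ 2.47631823, -1.00300072,  0.2571917 ]), 'tvec': array([-0.38341661,  0.40700313,  1.54707444])}
[ 0.00931037 -0.53505643  1.5555472 ] [[ 0.71766193 -0.69638661  0.00265423]
 [-0.61173568 -0.63223697 -0.47545333]
 [ 0.33277744  0.33959107 -0.87973694]]
top {'intrinsics': array([[461.65984029,   0.        , 268.71442292],
       [  0.        , 461.65984029, 184.25229367],
       [  0.        ,   0.        ,   1.        ]]), 'rvec': array([ 2.09812823, -2.1199676 ,  0.18198263]), 'tvec': array([0.04899639, 0.59590281, 1.38448781])}
[0.31727951 0.01200253 1.47427846] [[-0.00807442 -0.99969457 -0.02335765]
 [-0.98108827  0.01243731 -0.19316085]
 [ 0.19339236  0.02135626 -0.98088904]]
```

View pics/top0.png

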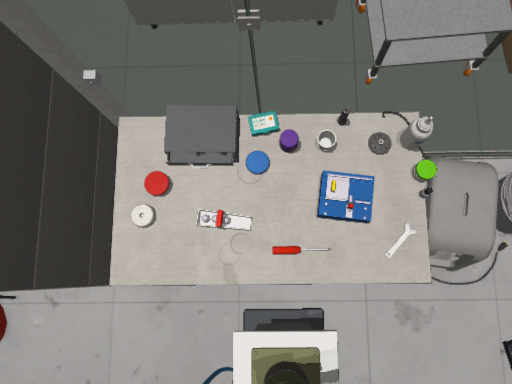

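View pics/side0.png

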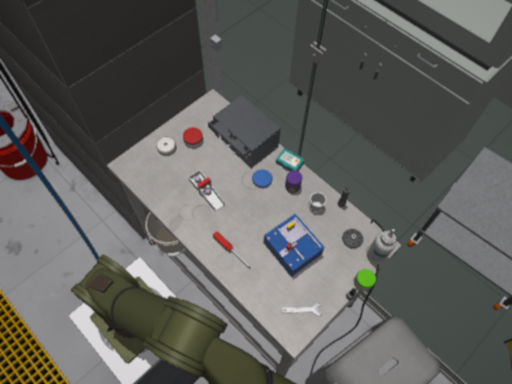

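```bash
python3 - <<'E'
import cv2,numpy as np
a=np.load("top0.npz")["p"];b=np.load("side0.npz")["p"]
z=lambda i,x0,y0,w,h,f:cv2.resize(i[y0:y0+h,x0:x0+w],None,fx=f,fy=f,interpolation=cv2.INTER_CUBIC)
cv2.imwrite("pics/z1.png",np.hstack([z(a,190,195,70,50,5),z(a,310,165,70,60,5)[:250]]))
cv2.imwrite("pics/z1b.png",z(a,310,165,70,65,8))
cv2.imwrite("pics/z2.png",z(b,180,160,50,60,8))
cv2.imwrite("pics/z3.png",z(b,255,205,75,70,8))
E
```

```text
(no output)
```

View pics/z1.png

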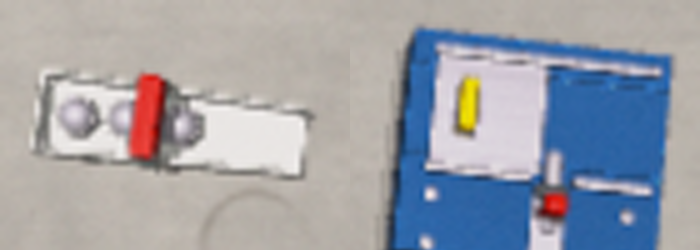

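View pics/z1b.png

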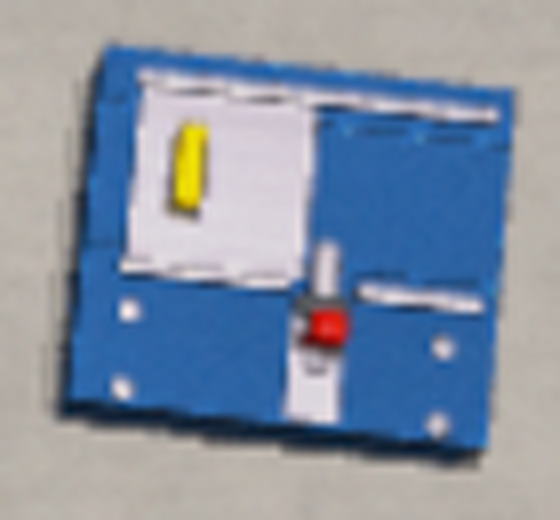

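View pics/z2.png

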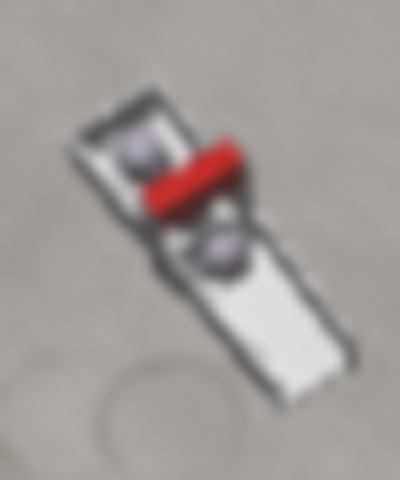

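View pics/z3.png

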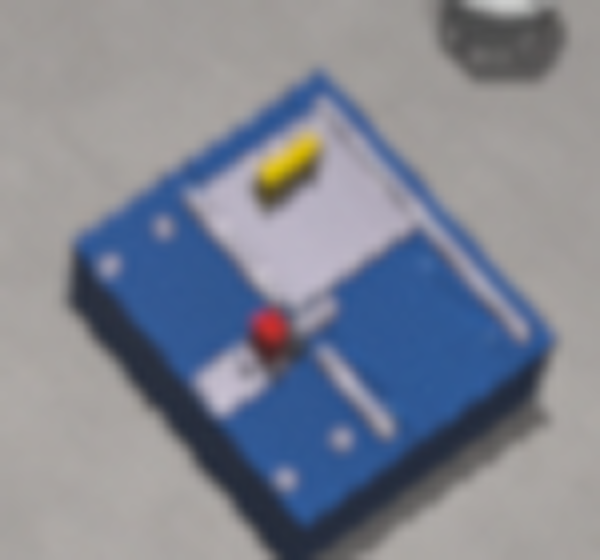

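```bash
cat > h.py <<'E'
import cv2,numpy as np
from scipy.spatial.transform import Rotation as Ro
from plant import r, eyes
C={}
for n in("side","top"):
    c=eyes.camera_params(n); R,_=cv2.Rodrigues(np.array(c["rvec"])); t=np.array(c["tvec"]).ravel()
    C[n]=(np.array(c["intrinsics"]),R,t,-R.T@t)
def ray(n,uv):
    K,R,t,o=C[n]; d=R.T@np.linalg.inv(K)@np.array([uv[0],uv[1],1.]); return o,d
def onz(n,uv,z):
    o,d=ray(n,uv); return o+d*(z-o[2])/d[2]
def tri(uvt,uvs):
    (a,d),(b,e)=ray("top",uvt),ray("side",uvs); d=d/np.linalg.norm(d);e=e/np.linalg.norm(e)
    s=np.linalg.lstsq(np.c_[d,-e],b-a,rcond=None)[0]; p,q=a+d*s[0],b+e*s[1]; return (p+q)/2,np.linalg.norm(p-q)
def proj(n,P):
    K,R,t,o=C[n]; p=K@(R@np.asarray(P,float)+t); return p[:2]/p[2]
def blobs(img,cond,box,mn=8):
    x0,y0,x1,y1=box; m=np.zeros(img.shape[:2],np.uint8); h=cv2.cvtColor(img,cv2.COLOR_BGR2HSV)
    m[y0:y1,x0:x1]=cond(h[y0:y1,x0:x1].astype(int)).astype(np.uint8)
    k,l,s,c=cv2.connectedComponentsWithStats(m)
    return sorted([(s[i,4],c[i],l==i) for i in range(1,k) if s[i,4]>=mn],key=lambda a:-a[0])
red=lambda h:((h[...,0]<8)|(h[...,0]>172))&(h[...,1]>140)&(h[...,2]>90)
yel=lambda h:(abs(h[...,0]-29)<7)&(h[...,1]>140)&(h[...,2]>120)
blue=lambda h:(abs(h[...,0]-109)<10)&(h[...,1]>120)&(h[...,2]>90)
def snap(n,name=None):
    p,d=eyes.snapshot(n)
    if name: cv2.imwrite(f"pics/{name}.png",p); np.savez(f"{name}.npz",p=p,d=d)
    return p,d
def zoom(p,box,f,name):
    x0,y0,x1,y1=box; cv2.imwrite(f"pics/{name}.png",cv2.resize(p[y0:y1,x0:x1],None,fx=f,fy=f,interpolation=cv2.INTER_CUBIC))
E
python3 - <<'E'
from h import *
a=np.load("top0.npz")["p"];b=np.load("side0.npz")["p"]
BT=(310,165,380,230);BS=(255,205,330,280);CT=(190,200,260,240);CS=(180,165,230,220)
for nm,c,bt,bs in(("knob",red,BT,BS),("fin",yel,BT,BS),("handle",red,CT,CS)):
    t=blobs(a,c,bt)[0];s=blobs(b,c,bs)[0]
    print(nm,t[0],t[1],s[0],s[1],tri(t[1],s[1]),onz("top",t[1],.1),onz("side",s[1],.1))
    ys,xs=np.nonzero(t[2]); print(cv2.minAreaRect(np.c_[xs,ys].astype(np.float32)))
# bin top corners from blue mask (top view), z=.07
for n,i,bx in(("top",a,BT),("side",b,BS)):
    h=cv2.cvtColor(i,cv2.COLOR_BGR2HSV).astype(int); x0,y0,x1,y1=bx
    m=np.zeros(i.shape[:2],np.uint8); hh=h[y0:y1,x0:x1]; m[y0:y1,x0:x1]=(blue(hh)&(hh[...,2]>120))
    m=cv2.morphologyEx(m,cv2.MORPH_CLOSE,np.ones((9,9)))
    ct=max(cv2.findContours(m,0,1)[0],key=cv2.contourArea)
    q=cv2.boxPoints(cv2.minAreaRect(ct)); P=np.array([onz(n,u,.07) for u in q]); print(n,q.round(1).tolist()); print(P.round(4)); print(np.linalg.norm(np.roll(P,-1,0)-P,axis=1),P.mean(0))
    ap=cv2.approxPolyDP(ct,5,True)[:,0]; print(ap.tolist(),[onz(n,u,.07).round(4).tolist() for u in ap])
s=r.get_state(); print(Ro.from_quat(s["eef_rot"]).as_matrix().round(3))
E
```

```text
knob 16 [350.5 205.5] 13 [288.38461538 245.61538462] (array([ 0.51988696, -0.20228806,  0.10075178]), np.float64(0.000604767416759255)) [ 0.52026899 -0.2025531   0.1       ] [ 0.51986743 -0.20199159  0.1       ]
((350.5, 205.5), (3.0, 3.0), 90.0)
fin 33 [333.27272727 185.27272727] 21 [290.66666667 224.76190476] (array([ 0.58309939, -0.15361761,  0.09549032]), np.float64(0.0008483880188842369)) [ 0.58261337 -0.15327828  0.1       ] [ 0.58092496 -0.15462904  0.1       ]
((333.5, 185.5), (9.0, 3.0), 90.0)
handle 87 [219.11494253 217.96551724] 51 [203.52941176 182.17647059] (array([0.49136181, 0.19690354, 0.06113361]), np.float64(0.0011414378578725134)) [0.48706224 0.19155307 0.1       ] [0.47833071 0.17812338 0.1       ]
((219.0692596435547, 217.94618225097656), (5.333493709564209, 16.248550415039062), 7.125016689300537)
top [[317.70001220703125, 214.39999389648438], [322.79998779296875, 170.3000030517578], [375.0, 176.1999969482422], [370.0, 220.3000030517578]]
[[ 0.4985 -0.1064  0.07  ]
 [ 0.6364 -0.126   0.07  ]
 [ 0.6153 -0.2866  0.07  ]
 [ 0.4785 -0.2642  0.07  ]]
[0.13925947 0.162
[... 248 characters left out ...]
9999389648438], [294.5, 211.1999969482422], [323.20001220703125, 247.0], [293.0, 271.20001220703125]]
[[ 0.4982 -0.1112  0.07  ]
 [ 0.641  -0.1199  0.07  ]
 [ 0.6118 -0.2811  0.07  ]
 [ 0.4753 -0.2686  0.07  ]]
[0.14299587 0.16383818 0.13714779 0.15905768] [ 0.5565734  -0.19522134  0.07      ]
[[295, 215], [265, 235], [292, 269], [323, 247], [303, 224], [297, 245], [286, 245], [281, 226], [299, 219]] [[0.6312, -0.1314, 0.07], [0.501, -0.1119, 0.07], [0.4785, -0.2611, 0.07], [0.6114, -0.2806, 0.07], [0.6258, -0.1747, 0.07], [0.5531, -0.214, 0.07], [0.5262, -0.1879, 0.07], [0.5651, -0.1266, 0.07], [0.6299, -0.1518, 0.07]]
[[-0.     0.23  -0.973]
 [ 0.002 -0.973 -0.23 ]
 [-1.    -0.002  0.   ]]
```

Emit:
carry_out(targets="1 0 0 0 -0.1;1 0 0 0 -0.12;1 0 0 0 -0.12;1 0 0 0 -0.12;1 0 0 0 -0.12;1 0 0 0 -0.12;1 0 0 0 -0.12;1 0 0 0 -0.12;1 0 0 0 -0.12;1 0 0 0 -0.1;1 0 0 0 -0.04;1 0 0 0 0", force=40)

```text
clock: 1.1
tool_pos: [0.1432, -0.6082, 0.4041]
eef_rot: [0.534, 0.465, -0.533, 0.464]
contact_force: [0.3, 0.0, 0.4]
opening: 0.993
```

```bash
cat >> h.py <<'E'
def go(P):
    s=r.get_state(); M=Ro.from_quat(s["eef_rot"]).as_matrix(); p=s["tool_pos"]
    print("t",round(s["clock"],2),"pos",p.round(4),"yaw_y",np.degrees(np.arctan2(M[1,1],M[0,1])).round(2),"F",s["contact_force"].round(1),"op",round(s["opening"],3),"q7",s["q"][6].round(2))
    if P is not None: print("tool shift mm",(M.T@(np.array(P)-p)*1000).round(1))
E
python3 -c "
from h import *
go([.520,-.2025,.33])"
```

```text
t 1.1 pos [ 0.1432 -0.6082  0.4041] yaw_y -7.93 F [0.3 0.  0.4] op 0.993 q7 0.75
tool shift mm [  74.6  317.3 -453.7]
```

Emit:
carry_out(targets="1 2 10 -14 0;1 4 18 -25 0;1 5 21 -30 0;1 5 21 -30 0;1 5 21 -30 0;1 5 21 -30 0;1 5 21 -30 0;1 5 21 -30 0;1 5 21 -30 0;1 5 21 -30 0;1 5 21 -30 0;1 5 21 -30 0;1 5 21 -30 0;1 5 21 -30 0;1 5 21 -30 0;1 4 10 -14 0;1 4 6 -10 0;1 0 0 0 0;1 0 0 0 0")

```text
clock: 2.68
tool_pos: [0.5196, -0.2042, 0.3253]
eef_rot: [-0.533, -0.464, 0.534, -0.464]
contact_force: [0.1, 0.1, 0.0]
opening: 0.998
```

```bash
python3 -c "
from h import *
go([.520,-.2025,.249])"
```

```text
t 2.68 pos [ 0.5196 -0.2042  0.3253] yaw_y -8.01 F [0.1 0.1 0. ] op 0.998 q7 -0.27
tool shift mm [76.3  0.3 -1.8]
```

Emit:
carry_out(targets="1 15 0 -1 0;1 20 0 -1 0;1 20 0 0 0;1 14 0 0 0;1 7 0 0 0;0 0 0 0 0;0 0 0 0 0;0 0 0 0 0;0 0 0 0 0;0 0 0 0 0;0 0 0 0 0;0 0 0 0 0")

```text
clock: 3.68
tool_pos: [0.5207, -0.2016, 0.2501]
eef_rot: [0.534, 0.464, -0.533, 0.464]
contact_force: [0.2, -0.2, -0.0]
opening: 0.494
```

```bash
python3 -c "
from h import *
go(None)"
```

```text
t 3.68 pos [ 0.5207 -0.2016  0.2501] yaw_y -7.96 F [ 0.2 -0.2 -0. ] op 0.494 q7 -0.34
```

Still closing.

Emit:
carry_out(targets="0 0 0 0 0;0 0 0 0 0;0 0 0 0 0;0 0 0 0 0;0 0 0 0 0;0 0 0 0 0")

```text
clock: 4.18
tool_pos: [0.5205, -0.2016, 0.2497]
eef_rot: [-0.533, -0.464, 0.534, -0.464]
contact_force: [-0.9, 0.5, 0.4]
opening: 0.131
```

Emit:
carry_out(targets="0 0 -4 0 0;0 0 -5 0 0;0 0 -5 0 0;0 0 -5 0 0;0 0 -3 0 0;0 0 -1 0 0;0 0 0 0 0;0 0 0 0 0")

```text
clock: 4.85
tool_pos: [0.4972, -0.1984, 0.2497]
eef_rot: [-0.533, -0.464, 0.534, -0.464]
contact_force: [-0.2, -1.6, -1.6]
opening: 0.13
```

```bash
python3 -c "
from h import *
go([.520,-.2025,.249])"
```

```text
t 4.85 pos [ 0.4972 -0.1984  0.2497] yaw_y -7.97 F [-0.2 -1.6 -1.6] op 0.13 q7 -0.36
tool shift mm [ 0.6 23.1  0.9]
```

Emit:
carry_out(targets="0.6 0 0 0 0;0.6 0 0 0 0;0.6 0 0 0 0;0.6 0 0 0 0;0.6 -15 0 0 0;0.6 -25 0 0 0;0.6 -20 0 0 -0.06;0.6 0 0 0 -0.12;0.6 0 0 0 -0.12;0.6 0 0 0 -0.12;0.6 0 0 0 -0.12;0.6 0 0 0 -0.12;0.6 0 0 0 -0.12;0.6 0 0 0 -0.12;0.6 0 0 0 -0.12;0.6 0 0 0 -0.12;0.6 0 0 0 -0.12;0.6 0 0 0 -0.12;0.6 0 0 0 -0.12;0.6 0 0 0 -0.07")

```text
clock: 6.52
tool_pos: [0.4976, -0.1986, 0.3096]
eef_rot: [0.047, 0.706, -0.048, 0.705]
contact_force: [0.5, -0.4, 0.7]
opening: 0.605
```

```bash
python3 -c "
from h import *
go([.583,-.1535,.243])"
```

```text
t 6.52 pos [ 0.4976 -0.1986  0.3096] yaw_y 82.29 F [ 0.5 -0.4  0.7] op 0.605 q7 0.91
tool shift mm [66.6 56.2 78.6]
```

Emit:
carry_out(targets="0.6 0 10 15 0;0.6 0 15 22 0;0.6 0 15 22 0;0.6 0 11 14 0;0.6 0 5 6 0;0.6 10 0 0 0;0.6 20 0 0 0;0.6 20 0 0 0;0.6 10 0 0 0;0.6 4 0 0 0;0 0 0 0 0;0 0 0 0 0;0 0 0 0 0;0 0 0 0 0;0 0 0 0 0;0 0 0 0 0;0 0 0 0 0;0 0 0 0 0;0 0 0 0 0;0 0 0 0 0")

```text
clock: 8.18
tool_pos: [0.584, -0.1538, 0.2461]
eef_rot: [0.049, 0.705, -0.049, 0.706]
contact_force: [0.3, 0.2, 3.2]
opening: 0.109
```

```bash
python3 -c "
from h import *
go([.583,-.1535,.243])
p,d=snap('top','t1');zoom(p,(300,150,390,240),8,'t1z')"
```

```text
t 8.18 pos [ 0.584  -0.1538  0.2461] yaw_y 82.01 F [0.3 0.2 3.2] op 0.109 q7 0.83
tool shift mm [ 3.1  0.2 -1. ]
```

View pics/t1z.png

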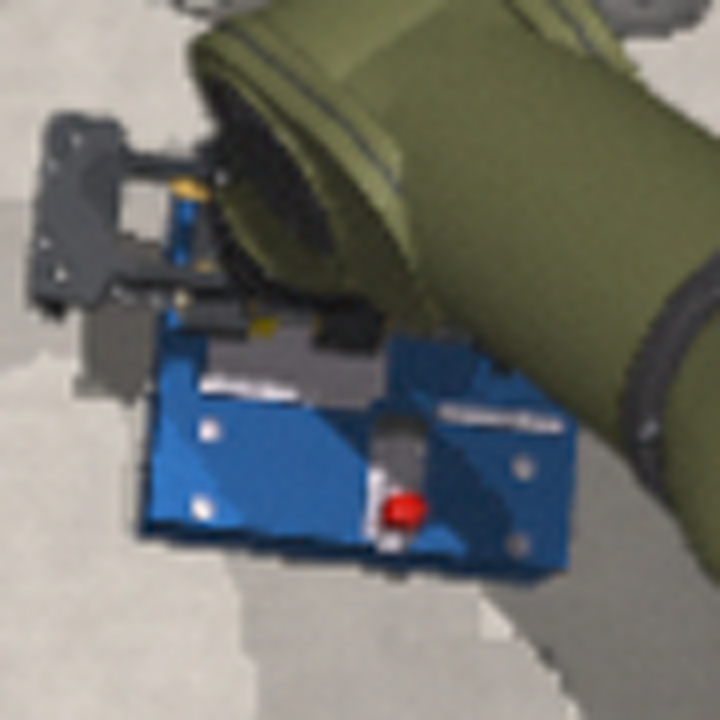

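Emit:
carry_out(targets="0 0 -4 0 0;0 0 -7 0 0;0 0 -7 0 0;0 0 -7 0 0;0 0 -7 0 0;0 0 -7 0 0;0 0 -7 0 0;0 0 -7 0 0;0 0 -6 0 0;0 0 -4 0 0;0 0 -1.5 0 0;0 0 0 0 0;0 0 0 0 0")

```text
clock: 9.32
tool_pos: [0.5754, -0.2174, 0.2461]
eef_rot: [0.05, 0.705, -0.048, 0.706]
contact_force: [2.3, 4.2, 5.9]
opening: 0.106
```

```bash
python3 -c "
from h import *
go([.584,-.1538,.246])"
```

```text
t 9.32 pos [ 0.5754 -0.2174  0.2461] yaw_y 82.01 F [2.3 4.2 5.9] op 0.106 q7 0.95
tool shift mm [ 0.2 64.2 -0.3]
```

Emit:
carry_out(targets="0.6 0 0 0 0;0.6 0 0 0 0;0.6 0 0 0 0;0.6 0 0 0 0;0.6 -15 0 0 0;0.6 -30 0 0 0;0.6 -30 0 0 0;0.6 -15 0 0 0;0.6 0 0 0 0")

```text
clock: 10.07
tool_pos: [0.5761, -0.2176, 0.3406]
eef_rot: [0.049, 0.703, -0.05, 0.708]
contact_force: [-0.1, -0.2, -0.9]
opening: 0.604
```

```bash
python3 - <<'E'
from h import *
a=np.load("top0.npz")["p"];b=np.load("side0.npz")["p"]
for n,i,bx in(("top",a,(190,200,260,240)),("side",b,(180,165,230,220))):
    t=blobs(i,red,bx)[0][2]
    h=cv2.cvtColor(i,cv2.COLOR_BGR2HSV).astype(int); x0,y0,x1,y1=bx
    m=np.zeros(i.shape[:2],np.uint8); hh=h[y0:y1,x0:x1]
    print(np.percentile(hh[...,2],[5,25,50,75,90,95]), np.percentile(hh[...,1],[5,50,95]))
    m[y0:y1,x0:x1]=(hh[...,2]>205); m|=t.astype(np.uint8)
    m=cv2.morphologyEx(m,cv2.MORPH_CLOSE,np.ones((5,5)))
    ct=max(cv2.findContours(m,0,1)[0],key=cv2.contourArea)
    R=cv2.minAreaRect(ct);q=cv2.boxPoints(R); P=np.array([onz(n,u,.015) for u in q]); print(n,R);print(P.round(4)); print(np.linalg.norm(np.roll(P,-1,0)-P,axis=1).round(4),P.mean(0))
    cv2.imwrite(f"pics/m_{n}.png",cv2.resize(m[y0:y1,x0:x1]*255,None,fx=6,fy=6))
    ys,xs=np.nonzero(t); W=np.array([onz(n,(u,v),.066) for u,v in zip(xs,ys)])[:,:2]
    U,S,V=np.linalg.svd(W-W.mean(0)); print("handle",W.mean(0),V[0],np.degrees(np.arctan2(V[0][1],V[0][0])))
E
```

```text
[134. 182. 186. 191. 229. 233.] [ 5. 19. 24.]
top ((223.40167236328125, 218.58200073242188), (53.95930480957031, 16.6585750579834), 5.19442892074585)
[[0.4777 0.2768 0.015 ]
 [0.5309 0.2732 0.015 ]
 [0.5132 0.1009 0.015 ]
 [0.4604 0.1057 0.015 ]]
[0.0533 0.1732 0.053  0.172 ] [0.49555425 0.18914818 0.015     ]
handle [0.49129043 0.19599242] [-0.99220031  0.12465366] 172.83924419652567
[115.45 161.   165.   167.   172.   195.  ] [ 2. 11. 18.]
side ((214.34071350097656, 200.38938903808594), (15.710038185119629, 7.902055263519287), 48.8140754699707)
[[0.4704 0.1648 0.015 ]
 [0.5011 0.1658 0.015 ]
 [0.4952 0.1021 0.015 ]
 [0.4649 0.1014 0.015 ]]
[0.0308 0.064  0.0303 0.0636] [0.48288927 0.13353764 0.015     ]
handle [0.48931773 0.19478432] [-0.9937484   0.11164277] 173.58997732156405
```

```bash
python3 - <<'E'
from h import *
a=np.load("top0.npz")["p"]
m=cv2.imread("pics/m_top.png",0); m=cv2.resize(m,None,fx=1/6,fy=1/6,interpolation=cv2.INTER_AREA)>127
C_=[]
for c in range(m.shape[1]):
    y=np.nonzero(m[:,c])[0]
    if len(y)>8: C_.append((c+190,(y.min()+y.max())/2+200,len(y)))
C_=np.array(C_); print(C_[:,0].min(),C_[:,0].max(),C_[::6])
W=np.array([onz("top",c[:2],.015) for c in C_])
ok=(abs(C_[:,0]-219)>6)
k=np.polyfit(W[ok,1],W[ok,0],1); print("dx/dy",k, np.degrees(np.arctan(k[0])))
zoom(a,(190,195,260,240),10,"cz"); cv2.imwrite("pics/mz.png",cv2.resize(m.astype(np.uint8)*255,None,fx=8,fy=8))
E
```

```text
197.0 249.0 [[197.  219.    9. ]
 [203.  218.   15. ]
 [209.  218.5  14. ]
 [215.  218.5  16. ]
 [221.  218.   17. ]
 [231.  220.5  14. ]
 [237.  222.   13. ]
 [243.  222.5  12. ]
 [249.  223.5  12. ]]
dx/dy [0.12735003 0.46717096] 7.2575532314339934
```

View pics/cz.png

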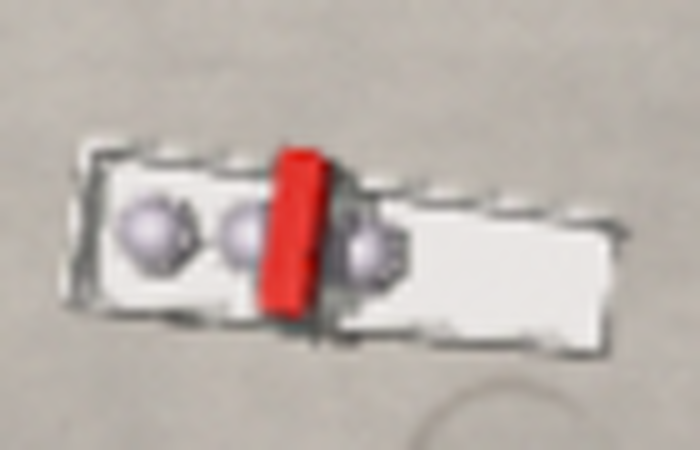

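Emit:
carry_out(targets="1 0 0 0 0.06;1 0 0 0 0.12;1 0 0 0 0.12;1 0 0 0 0.12;1 0 0 0 0.12;1 0 0 0 0.12;1 0 0 0 0.12;1 0 0 0 0.12;1 0 0 0 0.12;1 0 0 0 0.12;1 0 0 0 0.12;1 0 0 0 0.12;1 0 0 0 0.12;1 0 0 0 0.057;1 0 0 0 0;1 0 0 0 0")

```text
clock: 11.4
tool_pos: [0.5746, -0.2179, 0.3355]
eef_rot: [-0.53, -0.468, 0.53, -0.468]
contact_force: [-0.2, 0.0, 0.3]
opening: 1.003
```

```bash
python3 -c "
from h import *
go([.498,.253,.30])"
```

```text
t 11.4 pos [ 0.5746 -0.2179  0.3355] yaw_y -7.11 F [-0.2  0.   0.3] op 1.003 q7 -0.22
tool shift mm [  35.4 -134.2 -457.8]
```

Emit:
carry_out(targets="1 0 -4 -14 0;1 0 -8 -28 0;1 0 -10 -35 0;1 0 -10 -35 0;1 0 -10 -35 0;1 0 -10 -35 0;1 0 -10 -35 0;1 0 -10 -35 0;1 0 -10 -35 0;1 5 -10 -35 0;1 5 -10 -35 0;1 5 -10 -35 0;1 5 -10 -30 0;1 5 -6 -20 0;1 5 -4 -10 0;1 5 -2 -5 0;1 0 0 0 0;1 0 0 0 0")

```text
clock: 12.9
tool_pos: [0.4997, 0.2506, 0.3003]
eef_rot: [-0.53, -0.467, 0.532, -0.468]
contact_force: [1.1, -0.9, 0.3]
opening: 1.001
```

```bash
python3 -c "
from h import *
go([.498,.253,.169])
p,d=snap('top','t2');zoom(p,(300,150,390,240),6,'t2z')
t=blobs(p,yel,(300,150,390,240))[0][1];k=blobs(p,red,(300,150,390,240))[0][1]
for P in (onz('top',t,.1),onz('top',k,.104)):
    d=P[:2]-[.5569,-.1955];c,s=np.cos(-.14),np.sin(-.14);print(P,[c*d[0]+s*d[1],-s*d[0]+c*d[1]])
"
```

```text
t 12.9 pos [0.4997 0.2506 0.3003] yaw_y -7.3 F [ 1.1 -0.9  0.3] op 1.001 q7 -1.04
tool shift mm [131.2  -1.9  -2.5]
[ 0.57497056 -0.21632451  0.1       ] [np.float64(0.020799676543422605), np.float64(-0.018099139254705972)]
[ 0.49591566 -0.19979199  0.104     ] [np.float64(-0.059788754290855416), np.float64(-0.012759945978373911)]
```

View pics/t2z.png

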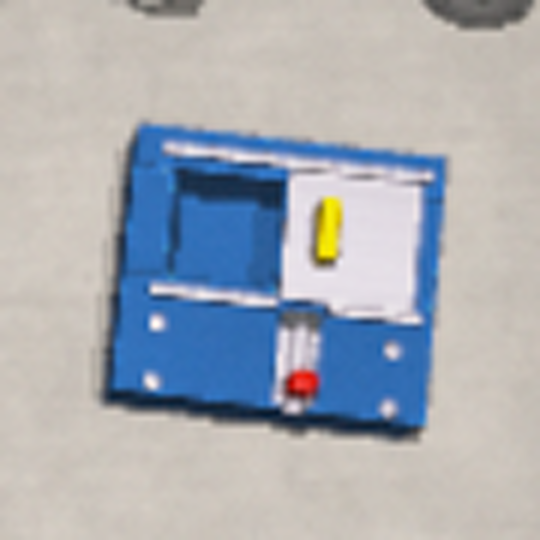

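Emit:
carry_out(targets="1 12 -2 -2 0;1 25 0 0 0;1 25 0 0 0;1 25 0 0 0;1 20 0 0 0;1 12 0 0 0;1 7 0 0 0;1 3 0 0 0;1 0 0 0 0;1 0 0 0 0")

```text
clock: 13.78
tool_pos: [0.4981, 0.2546, 0.1726]
eef_rot: [0.531, 0.467, -0.53, 0.468]
contact_force: [0.5, 0.0, 0.5]
opening: 1.0
```

```bash
python3 -c "
from h import *
go([.498,.253,.171])
p,d=snap('side','s3');zoom(p,(150,130,270,230),6,'s3z')
"
```

```text
t 13.78 pos [0.4981 0.2546 0.1726] yaw_y -7.24 F [0.5 0.  0.5] op 1.0 q7 -1.13
tool shift mm [1.6 0.1 1.6]
```

View pics/s3z.png

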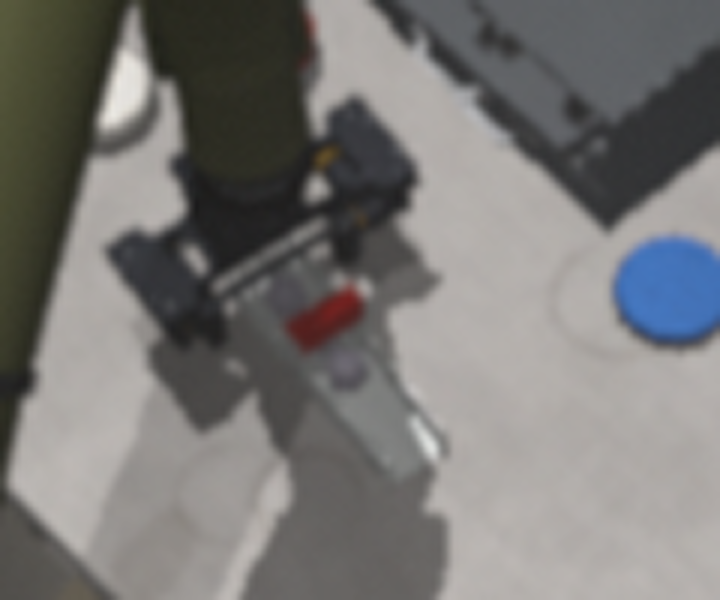

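Emit:
carry_out(targets="0 1 0 0 0;0 0 0 0 0;0 0 0 0 0;0 0 0 0 0;0 0 0 0 0;0 0 0 0 0;0 0 0 0 0;0 0 0 0 0;0 0 0 0 0;0 0 0 0 0", force=60)

```text
clock: 14.67
tool_pos: [0.498, 0.2547, 0.1708]
eef_rot: [0.531, 0.467, -0.53, 0.468]
contact_force: [2.1, -0.7, 0.9]
opening: 0.581
```

```bash
python3 -c "
from h import *
go([.498,.253,.171])
"
```

```text
t 14.67 pos [0.498  0.2547 0.1708] yaw_y -7.22 F [ 2.1 -0.7  0.9] op 0.581 q7 -1.13
tool shift mm [-0.2  0.3  1.7]
```

Emit:
carry_out(targets="0 -1 0 0 0;0 -2 0 0 0;0 -4 0 0 0;0 -6 0 0 0;0 -6 0 0 0;0 -6 0 0 0;0 -4 0 0 0;0 -1 0 0 0;0 0 0 0 0;0 0 0 0 0")

```text
clock: 15.5
tool_pos: [0.4976, 0.2545, 0.2008]
eef_rot: [0.53, 0.467, -0.53, 0.468]
contact_force: [-0.0, 0.7, -3.7]
opening: 0.583
```

```bash
python3 -c "
from h import *
go(None)
p,d=snap('side','s4');zoom(p,(150,130,270,230),6,'s4z')
q,e=snap('top','t4');zoom(q,(170,170,270,250),7,'t4z')
t=blobs(q,red,(190,190,260,250))[0][1];s=blobs(p,red,(190,165,230,220));print([x[:2] for x in s]);print(tri(t,s[0][1]))
"
```

```text
t 15.5 pos [0.4976 0.2545 0.2008] yaw_y -7.22 F [-0.   0.7 -3.7] op 0.583 q7 -1.12
[(np.int32(15), array([206.33333333, 176.33333333]))]
(array([0.50393174, 0.19241709, 0.09372766]), np.float64(0.00017246989286134773))
```

View pics/s4z.png

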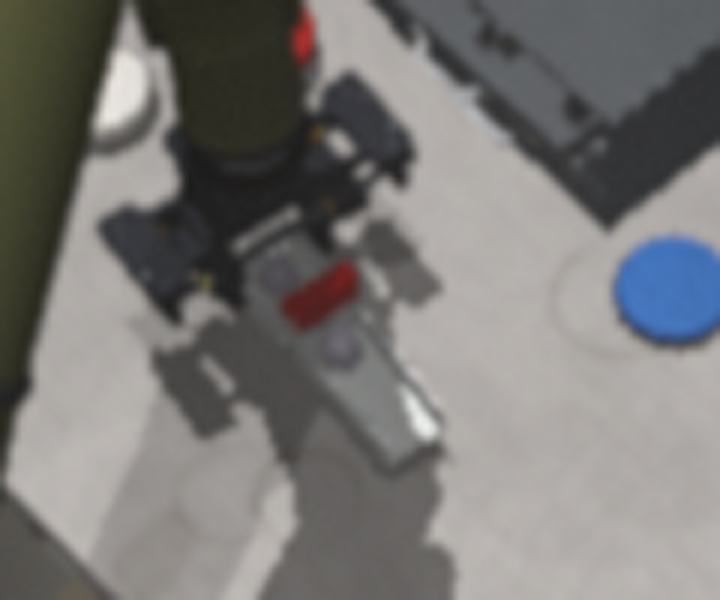

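View pics/t4z.png

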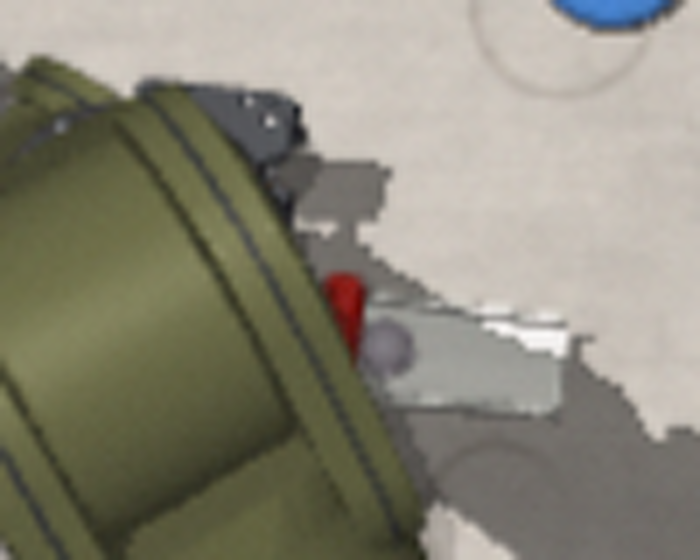

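```bash
python3 -c "
from h import *
print(tri((249.7,228.9),(215.3,208.3)),tri((250.7,220.7),(222.8,204.5)))
d=np.load('t4.npz')['d'];e=np.load('s4.npz')['d']
K,R,t,o=C['top']
def pt(n,u,v,dd):
    K,R,t,o=C[n];return R.T@(np.linalg.inv(K)@[u*dd,v*dd,dd]-t)
for u in range(232,252,2): print(u,pt('top',u,224.5,d[224,u]).round(4))
e1=np.array([(192,171),(213,203)])
for v,u in ((196,209),(198,211),(200,213),(202,215),(204,216),(205,217)): print(u,v,pt('side',u,v,e[v,u]).round(4))
"
```

```text
(array([0.46157765, 0.10465982, 0.01970348]), np.float64(0.0007368893183594405)) (array([0.49067742, 0.10029034, 0.01525793]), np.float64(0.006778823233503642))
232 [0.4746 0.1598 0.0307]
234 [0.4752 0.1541 0.0245]
236 [0.4743 0.147  0.0323]
238 [0.4748 0.1413 0.0264]
240 [0.4745 0.1347 0.0291]
242 [0.4745 0.1285 0.0284]
244 [0.4742 0.1221 0.0299]
246 [0.4739 0.1156 0.0327]
248 [0.4745 0.1097 0.0268]
250 [0.4771 0.105  0.0015]
209 196 [0.4759 0.1535 0.0314]
211 198 [0.4768 0.1438 0.0276]
213 200 [0.4737 0.1285 0.0366]
215 202 [0.4768 0.122  0.0257]
216 204 [0.4723 0.1111 0.0309]
217 205 [0.4715 0.1046 0.0331]
```

```bash
python3 -c "
from h import *
for u,v in ((328.7,188.3),(329.5,178.5),(327.5,197),):
    P=onz('top',(u,v),.07);d=P[:2]-[.5569,-.1955];c,s=np.cos(-.14),np.sin(-.14);print(P.round(4),[round(c*d[0]+s*d[1],4),round(-s*d[0]+c*d[1],4)])
p=np.load('t2.npz')['p']
g=cv2.cvtColor(p,cv2.COLOR_BGR2GRAY)
for v in (184,188,192): print(v,g[v,318:350].tolist())
go([.6052,.0037,.262])
"
```

```text
[ 0.5791 -0.1425  0.07  ] [np.float64(0.0146), np.float64(0.0556)]
[ 0.6099 -0.146   0.07  ] [np.float64(0.0456), np.float64(0.0564)]
[ 0.5519 -0.1379  0.07  ] [np.float64(-0.013), np.float64(0.0563)]
184 [178, 172, 97, 67, 98, 101, 102, 102, 101, 102, 87, 64, 94, 102, 103, 104, 102, 103, 104, 101, 103, 103, 102, 103, 100, 72, 57, 58, 55, 92, 217, 225]
188 [180, 137, 75, 106, 106, 103, 101, 103, 103, 105, 67, 58, 97, 103, 103, 102, 101, 101, 103, 101, 100, 101, 102, 102, 89, 88, 87, 85, 73, 138, 218, 226]
192 [171, 99, 53, 94, 98, 102, 100, 102, 101, 94, 68, 94, 101, 100, 101, 102, 101, 101, 101, 101, 101, 103, 100, 100, 89, 88, 86, 86, 98, 221, 229, 229]
t 15.6 pos [0.4975 0.2546 0.2005] yaw_y -7.21 F [-0.3 -1.1 -3.9] op 0.58 q7 -1.12
tool shift mm [-61.5 138.3 235.4]
```

Emit:
carry_out(targets="0 -2 0 0 0;0 -5 0 0 0.014;0 -9 0 0 0;0 -12 0 0 0;0 -12 0 0 0;0 -10 0 0 0;0 -7 0 0 0;0 -3 0 0 0;0 -1 0 0 0;0 0 0 0 0")

```text
clock: 16.43
tool_pos: [0.4976, 0.2545, 0.2619]
eef_rot: [0.534, 0.464, -0.534, 0.464]
contact_force: [-0.1, 0.5, -4.0]
opening: 0.584
```

```bash
python3 -c "
from h import *
go([.6052,.0037,.262])
"
```

```text
t 16.43 pos [0.4976 0.2545 0.2619] yaw_y -8.03 F [-0.1  0.5 -4. ] op 0.584 q7 -1.09
tool shift mm [-1.000e-01  1.416e+02  2.333e+02]
```

Emit:
carry_out(targets="0 0 2.4 4 0;0 0 4.9 8 0;0 0 7.3 12 0;0 0 9.7 16 0;0 0 10.9 18 0;0 0 10.9 18 0;0 0 10.9 18 0;0 0 10.9 18 0;0 0 10.9 18 0;0 0 10.9 18 0;0 0 10.9 18 0;0 0 10.9 18 0;0 0 9.7 16 0;0 0 7.9 13 0;0 0 5.5 9 0;0 0 3.6 6 0;0 0 2.1 3.5 0;0 0 0.9 1.5 0;0 0 0 0 0;0 0 0 0 0")

```text
clock: 18.1
tool_pos: [0.6046, 0.0053, 0.2617]
eef_rot: [0.533, 0.464, -0.533, 0.464]
contact_force: [-1.3, 0.1, -3.1]
opening: 0.583
```

```bash
python3 -c "
from h import *
go([.6052,.0037,.262])
p,d=snap('side','s5');zoom(p,(210,160,340,290),6,'s5z')
q,e=snap('top','t5');zoom(q,(230,140,390,240),5,'t5z')
"
```

```text
t 18.1 pos [0.6046 0.0053 0.2617] yaw_y -7.93 F [-1.3  0.1 -3.1] op 0.583 q7 -0.65
tool shift mm [-0.3  0.8  1.5]
```

View pics/s5z.png

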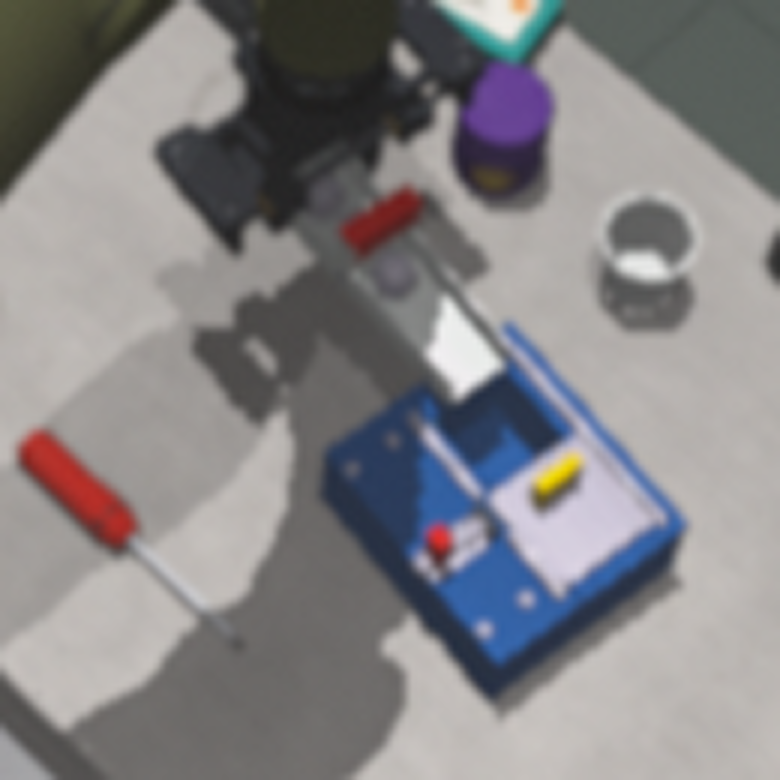

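View pics/t5z.png

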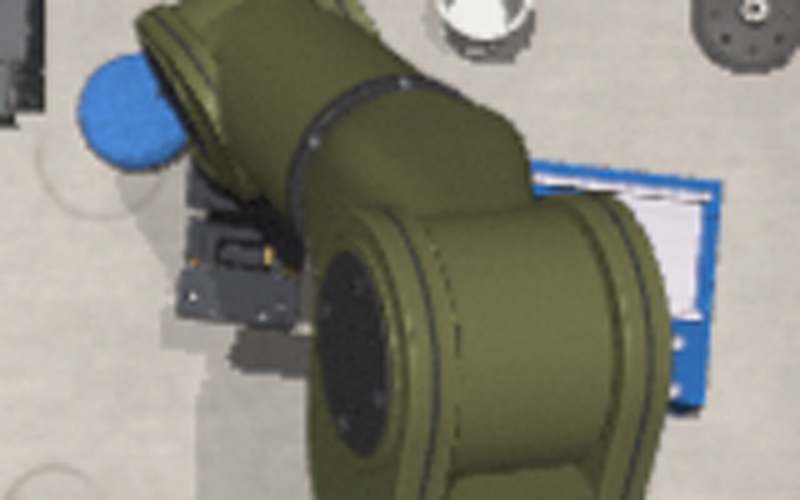

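```bash
python3 -c "
from h import *
e=np.load('s5.npz')['d']
c,s=np.cos(-.14),np.sin(-.14)
def bf(P): d=P[:2]-[.5569,-.1955];return [round((c*d[0]+s*d[1])*1e3,1),round((-s*d[0]+c*d[1])*1e3,1)]
for u,v in ((460,403),(505,362),(484,382)):
    P=onz('side',(210+u/6-.4,160+v/6-.4),.094);print(P.round(4),bf(P))
def pt(n,u,v,dd):
    K,R,t,o=C[n];return R.T@(np.linalg.inv(K)@[u*dd,v*dd,dd]-t)
for k in range(0,7): 
    u,v=284+k, 212+int(1.5*k); P=pt('side',u,v,e[v,u]);print(u,v,P.round(4),bf(P))
h=proj('side',[0,0,0])
"
```

```text
[ 0.567  -0.1478  0.094 ] [np.float64(3.3), np.float64(48.7)]
[ 0.6043 -0.1479  0.094 ] [np.float64(40.3), np.float64(53.7)]
[ 0.5864 -0.1482  0.094 ] [np.float64(22.6), np.float64(50.9)]
284 212 [ 0.6028 -0.1028  0.0922] [np.float64(32.5), np.float64(98.2)]
285 213 [ 0.6004 -0.1094  0.0973] [np.float64(31.1), np.float64(91.4)]
286 215 [ 0.5992 -0.1158  0.0927] [np.float64(30.8), np.float64(84.8)]
287 216 [ 0.6008 -0.1195  0.0879] [np.float64(32.9), np.float64(81.3)]
288 218 [ 0.5952 -0.1291  0.0943] [np.float64(28.6), np.float64(71.1)]
289 219 [ 0.5972 -0.1325  0.0885] [np.float64(31.2), np.float64(68.0)]
290 221 [ 0.5925 -0.1413  0.0926] [np.float64(27.7), np.float64(58.7)]
```

Emit:
carry_out(targets="0 2 -1 0 0;0 4 -1 0 0;0 4 0 0 0;0 4 0 0 0;0 2 0 0 0;0 1 0 0 0;0 0 0 0 0;0 0 0 0 0")

```text
clock: 18.87
tool_pos: [0.603, 0.0045, 0.2446]
eef_rot: [-0.534, -0.464, 0.534, -0.464]
contact_force: [-0.8, -0.5, -4.1]
opening: 0.586
```

Emit:
carry_out(targets="0 1 0 0 0;0 1 0 0 0;0 0 0 0 0;0 0 0 0 0")

```text
clock: 19.2
tool_pos: [0.6029, 0.0044, 0.2427]
eef_rot: [-0.534, -0.464, 0.534, -0.464]
contact_force: [-0.3, 0.2, -3.7]
opening: 0.585
```

Emit:
carry_out(targets="0 1 0 0 0;0 0.5 0 0 0;0 0 0 0 0;0 0 0 0 0")

```text
clock: 19.53
tool_pos: [0.603, 0.0045, 0.2413]
eef_rot: [0.534, 0.464, -0.534, 0.464]
contact_force: [0.0, 1.0, -2.7]
opening: 0.587
```

Beginning to touch (−4 → −2.7 N). A little more.

Emit:
carry_out(targets="0 0.5 0 0 0;0 0.5 0 0 0;0 0 0 0 0;0 0 0 0 0;0 0 0 0 0")

```text
clock: 19.95
tool_pos: [0.603, 0.0046, 0.2404]
eef_rot: [0.534, 0.464, -0.534, 0.464]
contact_force: [-0.3, 0.7, -1.2]
opening: 0.582
```

Emit:
carry_out(targets="0 0.5 0 0 0;0 0.5 0 0 0;0 0 0 0 0;0 0 0 0 0;0 0 0 0 0")

```text
clock: 20.37
tool_pos: [0.603, 0.0047, 0.2393]
eef_rot: [0.534, 0.464, -0.534, 0.464]
contact_force: [0.7, 1.7, 0.3]
opening: 0.58
```

```bash
python3 -c "
from h import *
go(None);print(r.get_state()['moment'])
p,d=snap('side','s6');zoom(p,(210,160,340,290),6,'s6z')
"
```

```text
t 20.37 pos [0.603  0.0047 0.2393] yaw_y -8.01 F [0.7 1.7 0.3] op 0.58 q7 -0.67
[ 0.00084563 -0.05975441  0.02579001]
```

View pics/s6z.png

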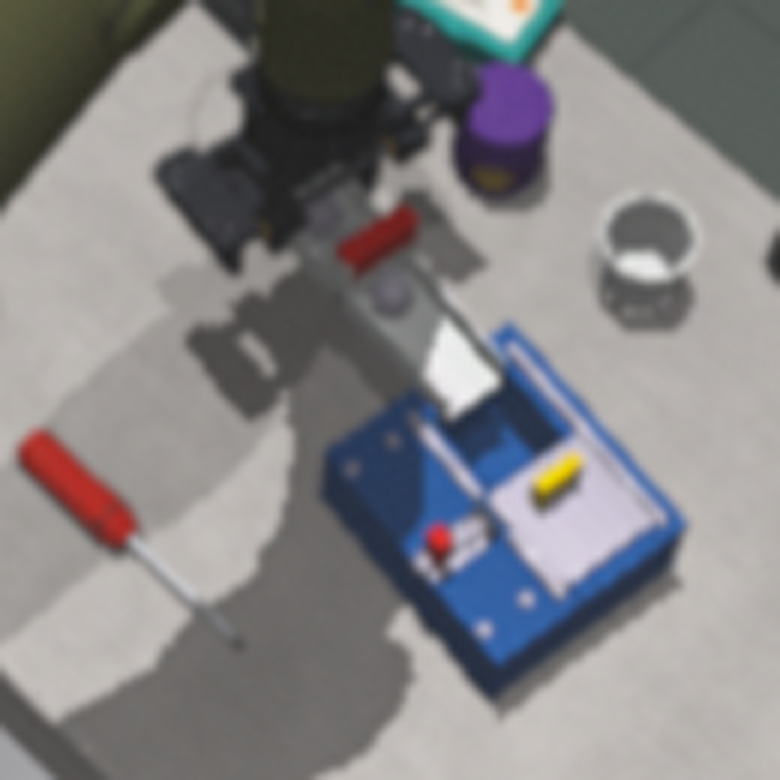

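Emit:
carry_out(targets="0 0 0 0 0;0 0 0 0 0;0 -2 0 0 0;0 -2 0 0.2 0;0 -2 0 0.4 0;0 -2 0 0.6 0;0 0 0 0 0", force=8)

```text
clock: 21.0
tool_pos: [0.6027, 0.003, 0.2476]
eef_rot: [-0.534, -0.464, 0.534, -0.464]
contact_force: [0.0, 0.9, -3.6]
opening: 0.591
```

```bash
python3 -c "
from h import *
go(None);print(r.get_state()['moment'])
p,d=snap('side','s7');zoom(p,(210,160,340,290),6,'s7z')
"
```

```text
t 21.0 pos [0.6027 0.003  0.2476] yaw_y -8.05 F [ 0.   0.9 -3.6] op 0.591 q7 -0.67
[ 0.09442154 -0.03897555 -0.00419627]
```

View pics/s7z.png

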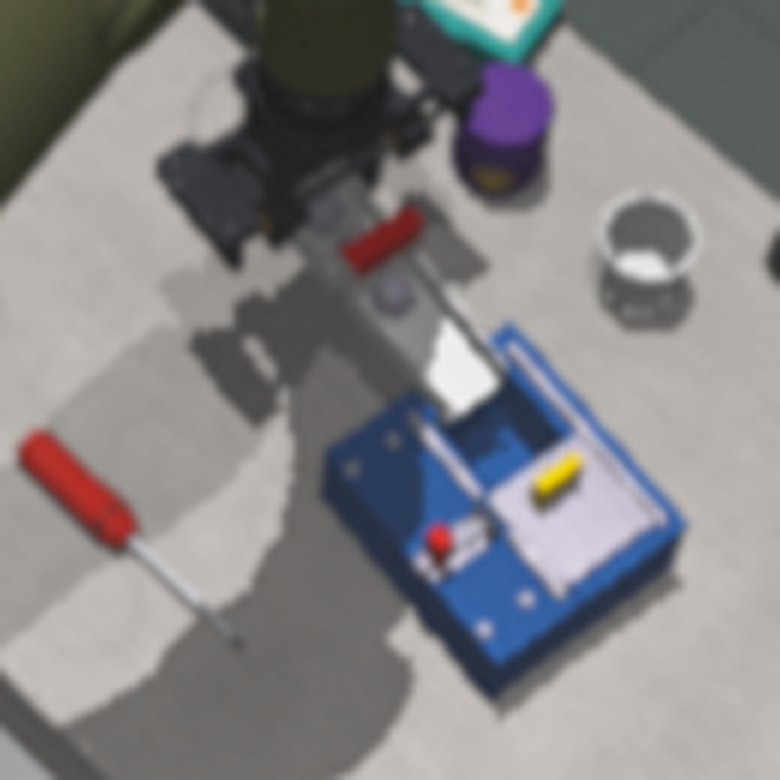

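Emit:
carry_out(targets="0 0 0 0 0;0 0 0 0 0;0 0 0 0 0", force=5)

```text
clock: 21.3
tool_pos: [0.6027, 0.0032, 0.2471]
eef_rot: [-0.534, -0.464, 0.534, -0.464]
contact_force: [-0.3, 0.4, -3.4]
opening: 0.593
```

Emit:
carry_out(targets="0 -2 0 0.4 0;0 -3 0 0.6 0;0 -3 0 0.8 0;0 -3 0 0.8 0;0 -3 0 0.8 0;0 -2 0 0.6 0;0 0 0 0 0;0 0 0 0 0")

```text
clock: 21.97
tool_pos: [0.6023, -0.0008, 0.2634]
eef_rot: [0.534, 0.464, -0.534, 0.464]
contact_force: [0.9, -0.6, -2.4]
opening: 0.595
```

```bash
python3 -c "
from h import *
go(None);print(r.get_state()['moment'])
p,d=snap('side','s8');zoom(p,(210,160,340,290),6,'s8z')
"
```

```text
t 21.97 pos [ 0.6023 -0.0008  0.2634] yaw_y -8.02 F [ 0.9 -0.6 -2.4] op 0.595 q7 -0.65
[ 0.02446724 -0.1733365   0.06147404]
```

View pics/s8z.png

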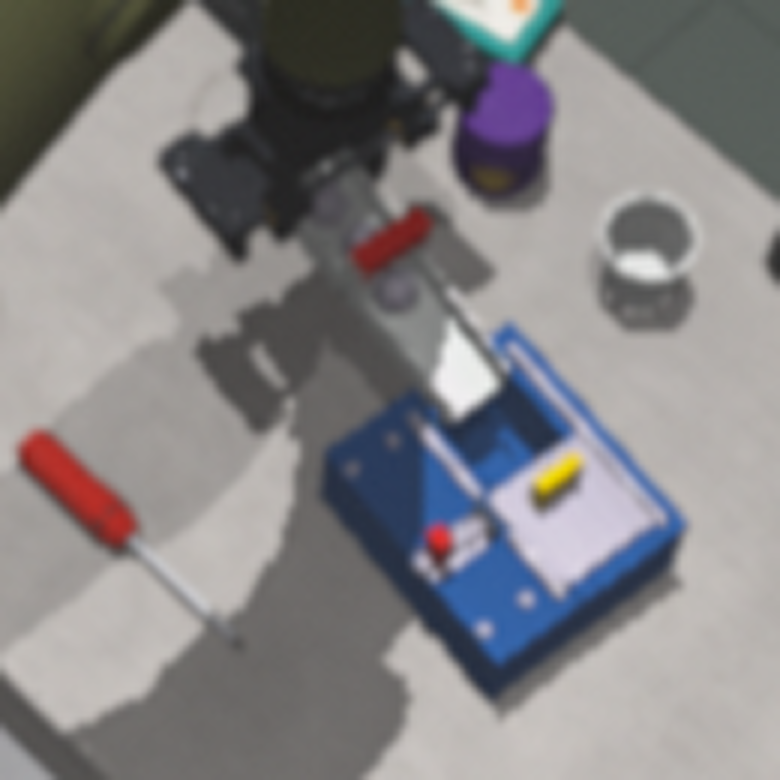

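Emit:
carry_out(targets="0 -2 0 0.6 0;0 -3 0 1 0;0 -3 0 1 0;0 -3 0 1 0;0 -3 0 1.1 0;0 -3 0 1.1 0;0 -3 0 1.2 0;0 -2 0 0.9 0;0 0 0 0 0;0 0 0 0 0")

```text
clock: 22.85
tool_pos: [0.6011, -0.0087, 0.2853]
eef_rot: [-0.534, -0.464, 0.534, -0.464]
contact_force: [0.3, -0.7, -2.2]
opening: 0.593
```

```bash
python3 -c "
from h import *
go(None)
p,d=snap('side','s9');zoom(p,(210,160,340,290),6,'s9z')
"
```

```text
t 22.85 pos [ 0.6011 -0.0087  0.2853] yaw_y -8.03 F [ 0.3 -0.7 -2.2] op 0.593 q7 -0.62
```

View pics/s9z.png

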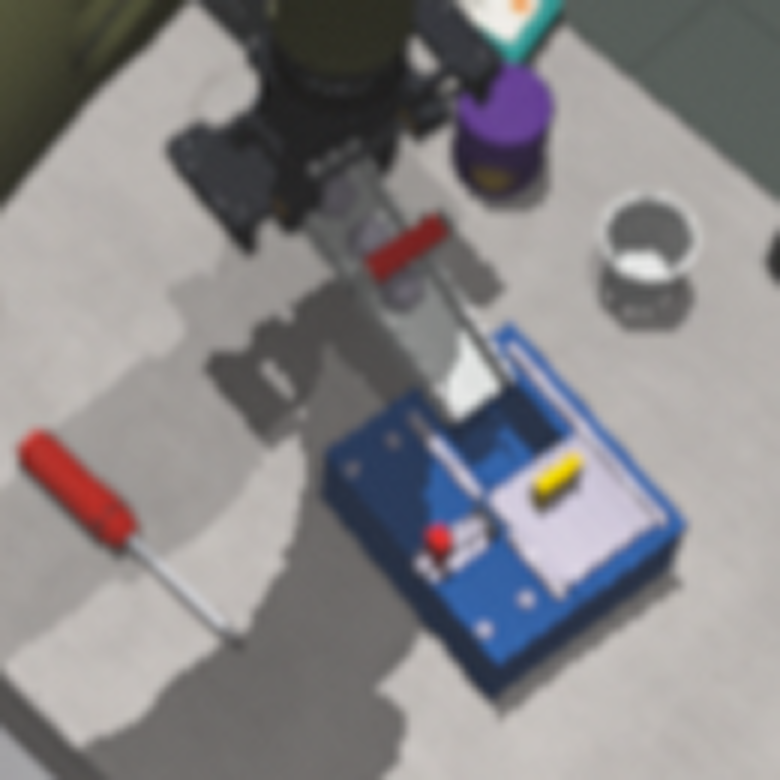

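Emit:
carry_out(targets="0 -1.5 0 0.7 0;0 -2 0 1 0;0 -2 0 1 0;0 -2 0 1 0;0 -2 0 1.1 0;0 -1.5 0 0.8 0;0 0 0 0 0;0 0 0 0 0")

```text
clock: 23.57
tool_pos: [0.6003, -0.0142, 0.2963]
eef_rot: [-0.534, -0.464, 0.534, -0.464]
contact_force: [-0.5, -0.2, -2.8]
opening: 0.595
```

```bash
python3 -c "
from h import *
go(None)
p,d=snap('side','s10');zoom(p,(210,160,340,290),6,'s10z')
"
```

```text
t 23.57 pos [ 0.6003 -0.0142  0.2963] yaw_y -8.03 F [-0.5 -0.2 -2.8] op 0.595 q7 -0.61
```

View pics/s10z.png

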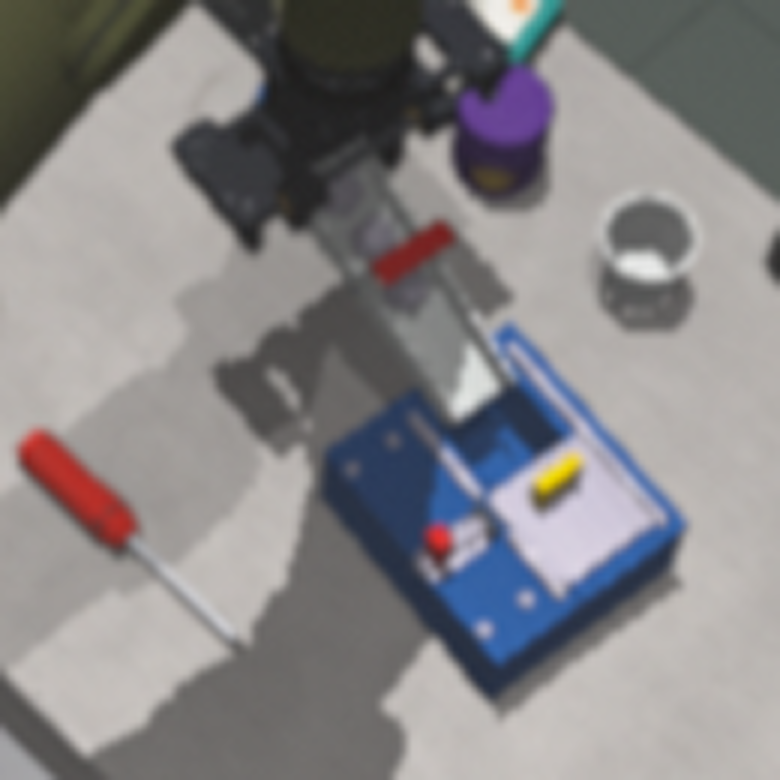

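Emit:
carry_out(targets="0 -1.5 0 0.9 0;0 -2 0 1.2 0;0 -2 0 1.3 0;0 -2 0 1.3 0;0 -1.5 0 1 0;0 0 0 0 0;0 0 0 0 0;0 0 0 0 0")

```text
clock: 24.28
tool_pos: [0.5995, -0.0198, 0.3052]
eef_rot: [-0.534, -0.464, 0.534, -0.464]
contact_force: [-1.1, -0.1, -2.5]
opening: 0.589
```

```bash
python3 -c "
from h import *
go(None)
p,d=snap('side','s11');zoom(p,(210,160,340,290),6,'s11z')
"
```

```text
t 24.28 pos [ 0.5995 -0.0198  0.3052] yaw_y -8.02 F [-1.1 -0.1 -2.5] op 0.589 q7 -0.59
```

View pics/s11z.png

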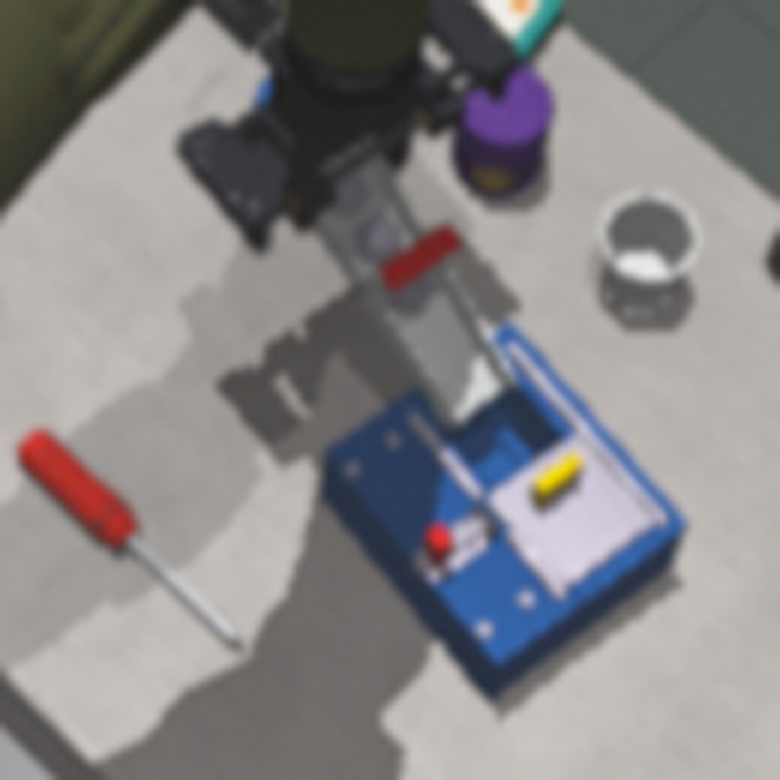

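Emit:
carry_out(targets="0 -1.5 0 0.9 0;0 -2 0 1.3 0;0 -2 0 1.4 0;0 -1.5 0 1 0;0 0 0 0 0;0 0 0 0 0;0 0 0 0 0")

```text
clock: 24.92
tool_pos: [0.5988, -0.0243, 0.3122]
eef_rot: [-0.534, -0.464, 0.534, -0.464]
contact_force: [0.3, 0.1, -2.7]
opening: 0.594
```

```bash
python3 -c "
from h import *
go(None)
p,d=snap('side','s12');zoom(p,(210,160,340,290),6,'s12z')
"
```

```text
t 24.92 pos [ 0.5988 -0.0243  0.3122] yaw_y -8.02 F [ 0.3  0.1 -2.7] op 0.594 q7 -0.58
```

View pics/s12z.png

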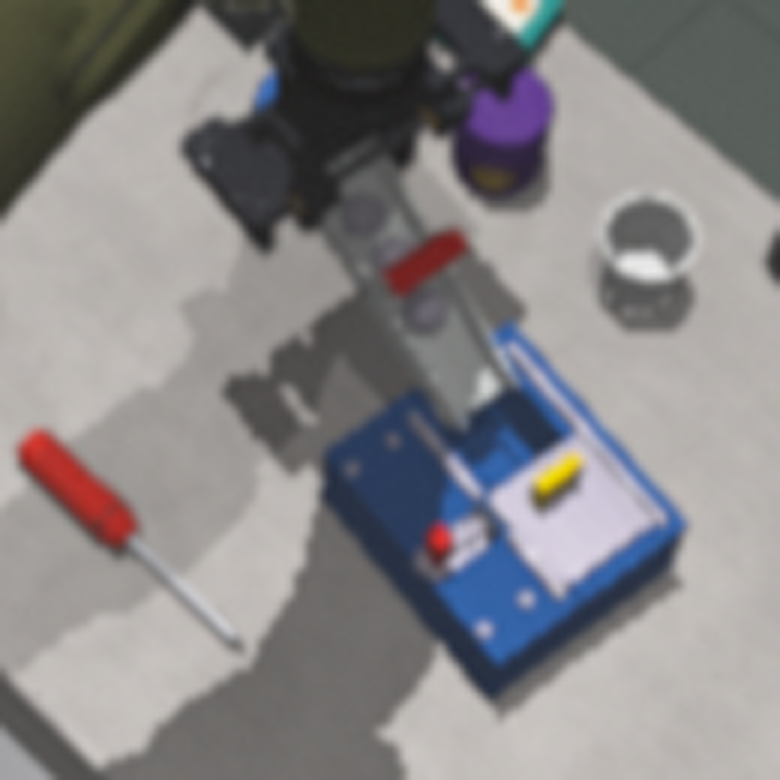

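Emit:
carry_out(targets="0 0 0 0 0;0 0 0 0 0;0 0 0 0 0;0 0 0 0 0")

```text
clock: 25.3
tool_pos: [0.5989, -0.0243, 0.3122]
eef_rot: [-0.534, -0.464, 0.534, -0.464]
contact_force: [-0.7, -1.6, -3.2]
opening: 0.593
```

```bash
python3 -c "
from h import *
go(None)
p,d=snap('side','s13');zoom(p,(210,160,340,290),6,'s13z')
"
```

```text
t 25.3 pos [ 0.5989 -0.0243  0.3122] yaw_y -8.02 F [-0.7 -1.6 -3.2] op 0.593 q7 -0.58
```

View pics/s13z.png

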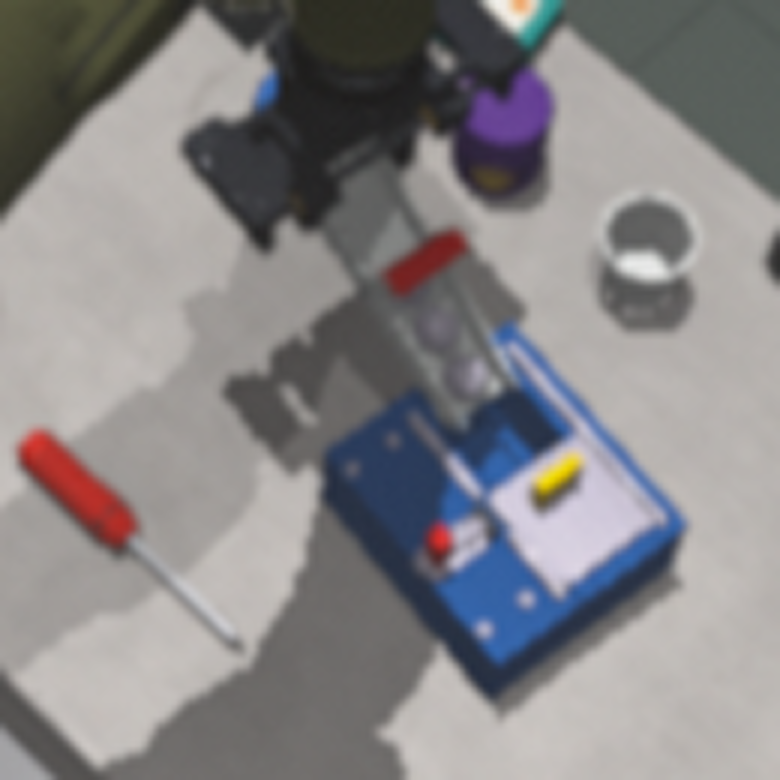

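Nuts are sliding; one presumably in, two near the nose. Hold.

Emit:
carry_out(targets="0 0 0 0 0;0 0 0 0 0;0 0 0 0 0;0 0 0 0 0;0 0 0 0 0;0 0 0 0 0;0 0 0 0 0;0 0 0 0 0")

```text
clock: 26.02
tool_pos: [0.599, -0.024, 0.3123]
eef_rot: [0.534, 0.464, -0.534, 0.464]
contact_force: [-0.4, 0.1, -1.5]
opening: 0.591
```

```bash
python3 -c "
from h import *
go(None)
p,d=snap('side','s14');zoom(p,(240,180,340,280),8,'s14z')
p,d=snap('top','t14');zoom(p,(230,140,390,240),5,'t14z')
"
```

```text
t 26.02 pos [ 0.599  -0.024   0.3123] yaw_y -8.01 F [-0.4  0.1 -1.5] op 0.591 q7 -0.58
```

View pics/s14z.png

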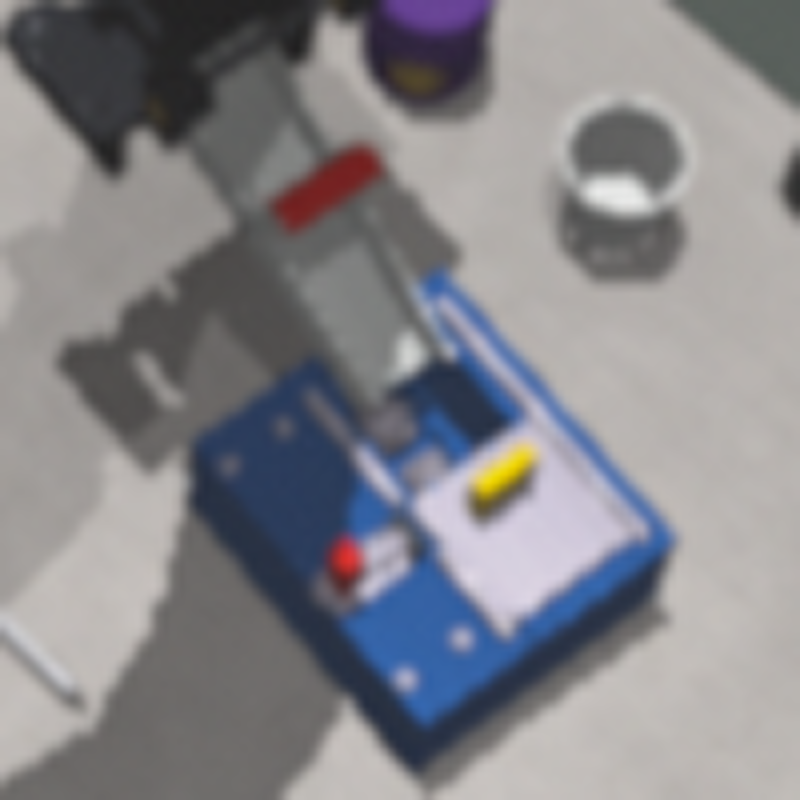

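View pics/t14z.png

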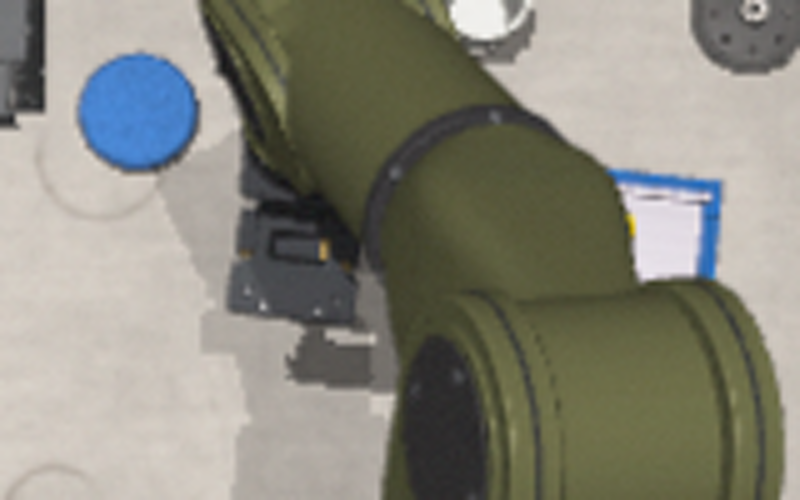

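Emit:
carry_out(targets="0 0 0 0 0;0 0 0 0 0;0 -4 0 0 0;0 -8 0 -1 0;0 -12 0 -2 0;0 -12 0 -3 0;0 -12 0 -5 0;0 -8 0 -10 0;0 -4 -2 -15 0;0 0 -6 -22 0;0 0 -10 -25 0;0 0 -15 -25 0;0 0 -15 -25 0;0 0 -15 -25 0;0 0 -15 -25 0;0 0 -15 -25 0;0 0 -15 -20 0;0 0 -10 -12 0;0 0 -5 -6 0;0 0 0 0 0", force=25)

```text
clock: 27.78
tool_pos: [0.5097, 0.2395, 0.3723]
eef_rot: [0.533, 0.466, -0.532, 0.465]
contact_force: [0.2, -0.4, -1.2]
opening: 0.59
```

```bash
python3 -c "
from h import *
go([.498,.265,.28])
p,d=snap('side','s15');zoom(p,(150,120,340,280),4,'s15z')
p,d=snap('top','t15');zoom(p,(170,140,390,270),3.6,'t15z')
e=d
def pt(n,u,v,dd):
    K,R,t,o=C[n];return R.T@(np.linalg.inv(K)@[u*dd,v*dd,dd]-t)
m=[[round(pt('top',u,v,e[v,u])[2]*1000) for u in range(326,352,2)] for v in range(174,204,2)]
print(*m,sep='\n')
"
```

```text
t 27.78 pos [0.5097 0.2395 0.3723] yaw_y -7.73 F [ 0.2 -0.4 -1.2] op 0.59 q7 -1.01
tool shift mm [ 92.4 -15.  -23.6]
[68, 75, 83, 75, 76, 75, 61, 68, 70, 69, 72, 68, 70]
[73, 68, 70, 72, 81, 80, 77, 75, 74, 78, 76, 71, 67]
[73, 67, 66, 69, 74, 67, 74, 72, 74, 72, 69, 71, 73]
[76, 65, 3, 1, 6, 8, 6, 9, 2, 6, 6, 69, 70]
[76, 68, 1474, 7, 6, 3, 3, 4, -1, 8, 6, 69, 76]
[70, 70, 0, 4, 3, 1, 10, 12, 7, 6, 5, 73, 74]
[66, 17, 0, 6, 5, 7, 3, 7, 8, 2, 7, 78, 79]
[72, 23, 24, 2, 6, 7, 3, 6, 3, 7, 62, 76, 74]
[69, 25, 21, 6, 1, 22, 27, 24, 19, 5, 69, 71, 76]
[68, 28, 21, 9, 12, 24, 33, 29, 23, 4, 70, 74, 74]
[68, 0, 7, 8, 7, 21, 30, 26, 30, 5, 72, 75, 72]
[71, 71, 70, 4, 6, 19, 22, 20, 10, 10, 73, 75, 80]
[82, 71, 78, 76, 83, 74, 80, 73, 67, 73, 77, 77, 73]
[70, 72, 68, 67, 67, 73, 76, 76, 77, 75, 73, 67, 71]
[67, 69, 73, 65, 70, 75, 68, 71, 72, 68, 63, 84, 87]
```

View pics/s15z.png

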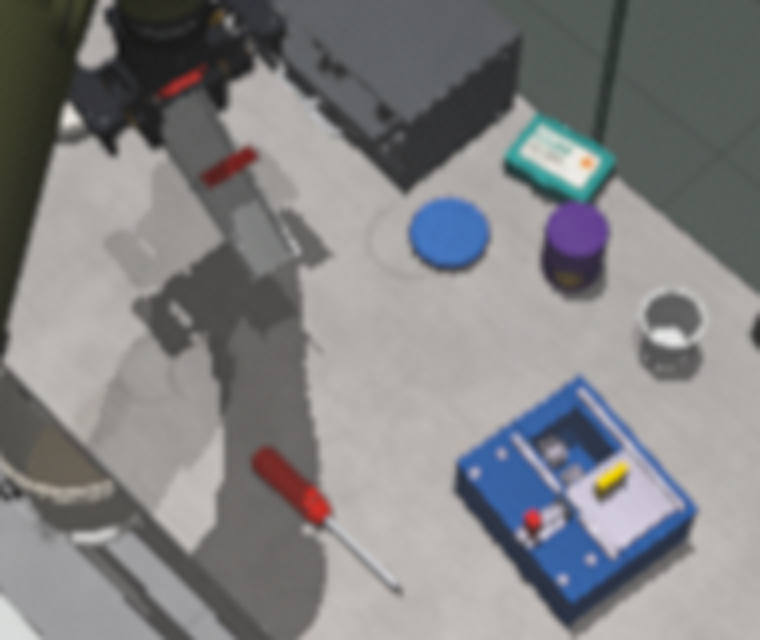

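View pics/t15z.png

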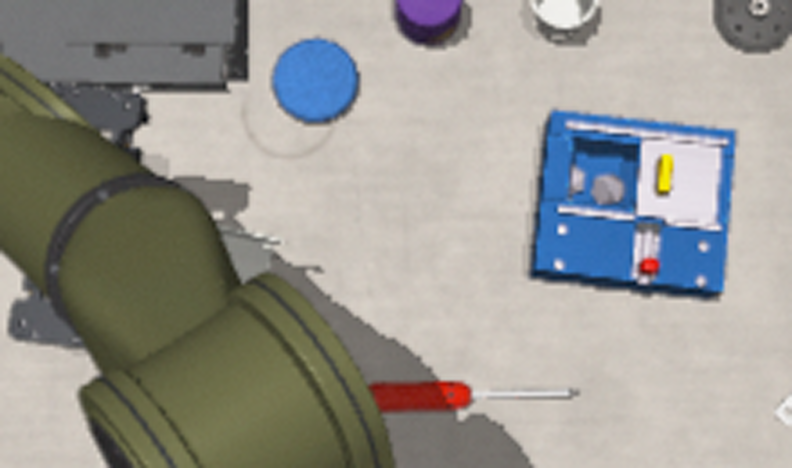

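Emit:
carry_out(targets="0 4 -4 -3 0;0 8 -7 -6 0;0 14 -7 -6 0;0 18 -5 -3 0;0 18 -2 -1 0;0 18 0 0 0;0 14 0 0 0;0 10 0 0 0;0 4 0 0 0;0 0 0 0 0;0 0 0 0 0")

```text
clock: 28.8
tool_pos: [0.4894, 0.2589, 0.2644]
eef_rot: [0.534, 0.464, -0.534, 0.464]
contact_force: [0.4, -0.3, -2.1]
opening: 0.59
```

```bash
python3 -c "
from h import *
go([.488,.262,.171])
p,d=snap('side','s16');zoom(p,(150,110,270,230),6,'s16z')
"
```

```text
t 28.8 pos [0.4894 0.2589 0.2644] yaw_y -8.04 F [ 0.4 -0.3 -2.1] op 0.59 q7 -1.15
tool shift mm [93.4 -1.9 -2.8]
```

View pics/s16z.png

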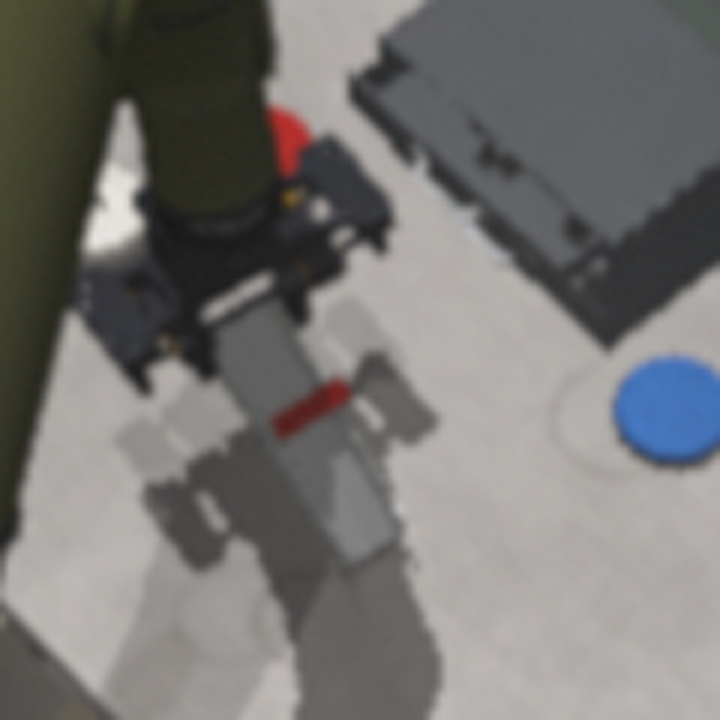

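Emit:
carry_out(targets="0 2 0 0 0;0 4 0 0 0;0 6 0 -1 0;0 7 0 -1 0;0 7 0 -1 0;0 7 0 -1 0;0 7 0 -1 0;0 7 0 0 0;0 7 0 0 0;0 0 0 0 0", force=6)

```text
clock: 29.68
tool_pos: [0.4896, 0.2634, 0.2086]
eef_rot: [-0.533, -0.464, 0.535, -0.464]
contact_force: [-0.2, -0.1, -1.3]
opening: 0.592
```

Emit:
carry_out(targets="0 5 0 0 0;0 6 0 0 0;0 6 0 0 0;0 6 0 0 0;0 5 0 0 0;0 0 0 0 0;0 0 0 0 0")

```text
clock: 30.27
tool_pos: [0.4898, 0.2634, 0.1818]
eef_rot: [-0.533, -0.464, 0.534, -0.464]
contact_force: [0.5, 0.7, -0.9]
opening: 0.594
```

```bash
python3 -c "
from h import *
go([.488,.262,.171])
p,d=snap('side','s17');zoom(p,(150,110,270,230),6,'s17z')
"
```

```text
t 30.27 pos [0.4898 0.2634 0.1818] yaw_y -8.03 F [ 0.5  0.7 -0.9] op 0.594 q7 -1.21
tool shift mm [10.8 -1.6  1.7]
```

View pics/s17z.png

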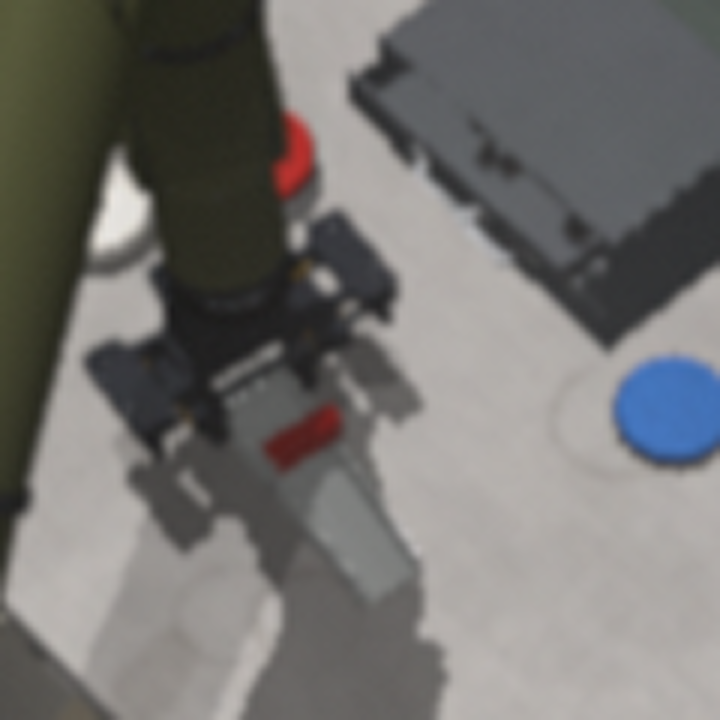

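Emit:
carry_out(targets="0 3 0 0 0;0 3 0 0 0;0 3 0 0 0;0 1 0 0 0;0 0 0 0 0;0 0 0 0 0")

```text
clock: 30.82
tool_pos: [0.4901, 0.264, 0.1724]
eef_rot: [0.534, 0.464, -0.533, 0.464]
contact_force: [-0.5, 0.1, 1.9]
opening: 0.591
```

```bash
python3 -c "
from h import *
go([.488,.262,.171])
"
```

```text
t 30.82 pos [0.4901 0.264  0.1724] yaw_y -8.01 F [-0.5  0.1  1.9] op 0.591 q7 -1.22
tool shift mm [ 1.4 -1.8  2.3]
```

Force +1.9: chute on the bench. Release, wait for fingers to open, then lift straight up.

Emit:
carry_out(targets="0.7 0 0 0 0;0.85 0 0 0 0;1 0 0 0 0;1 0 0 0 0;1 0 0 0 0;1 0 0 0 0;1 0 0 0 0;1 0 0 0 0;1 0 0 0 0;1 -5 0 0 0;1 -10 0 0 0;1 -20 0 0 0;1 -25 0 0 0;1 -25 0 0 0;1 -25 0 0 0;1 -25 0 0 0;1 -15 0 0 0;1 0 0 0 0")

```text
clock: 32.32
tool_pos: [0.4908, 0.2643, 0.3263]
eef_rot: [0.536, 0.463, -0.531, 0.464]
contact_force: [0.8, -0.4, 0.1]
opening: 1.0
```

Emit:
carry_out(targets="1 -10 -10 0 0;1 -10 -25 0 0;1 0 -35 0 0;1 0 -35 0 0;1 0 -35 10 0;1 0 -20 20 0;1 0 -5 10 0;1 0 0 0 0;1 0 0 0 0")

```text
clock: 33.07
tool_pos: [0.3206, 0.2471, 0.3422]
eef_rot: [-0.533, -0.464, 0.534, -0.464]
contact_force: [0.7, 0.4, 1.0]
opening: 1.0
```

```bash
python3 -c "
from h import *
go(None)
p,d=snap('side','s18');zoom(p,(150,110,340,280),4,'s18z')
q,e=snap('top','t18');zoom(q,(130,140,390,270),3,'t18z')
hs=blobs(p,red,(170,150,240,220));ht=blobs(q,red,(190,190,250,240));print([x[:2] for x in hs],[x[:2] for x in ht])
def pt(n,u,v,dd):
    K,R,t,o=C[n];return R.T@(np.linalg.inv(K)@[u*dd,v*dd,dd]-t)
for u in range(196,254,4): print(u,pt('top',u,218,e[218,u]).round(3),end=';')
"
```

```text
t 33.07 pos [0.3206 0.2471 0.3422] yaw_y -7.99 F [0.7 0.4 1. ] op 1.0 q7 -1.37
[(np.int32(50), array([199.92, 182.08]))] [(np.int32(90), array([215.93333333, 221.03333333]))]
196 [0.5   0.279 0.003];200 [0.5   0.266 0.003];204 [0.499 0.253 0.005];208 [0.5   0.24  0.002];212 [0.499 0.227 0.003];216 [0.492 0.206 0.063];220 [0.499 0.202 0.002];224 [0.498 0.188 0.008];228 [0.497 0.174 0.014];232 [0.497 0.161 0.019];236 [0.495 0.148 0.027];240 [ 0.499  0.138 -0.003];244 [0.498 0.124 0.   ];248 [ 0.498  0.112 -0.001];252 [0.498 0.099 0.003];
```

View pics/s18z.png

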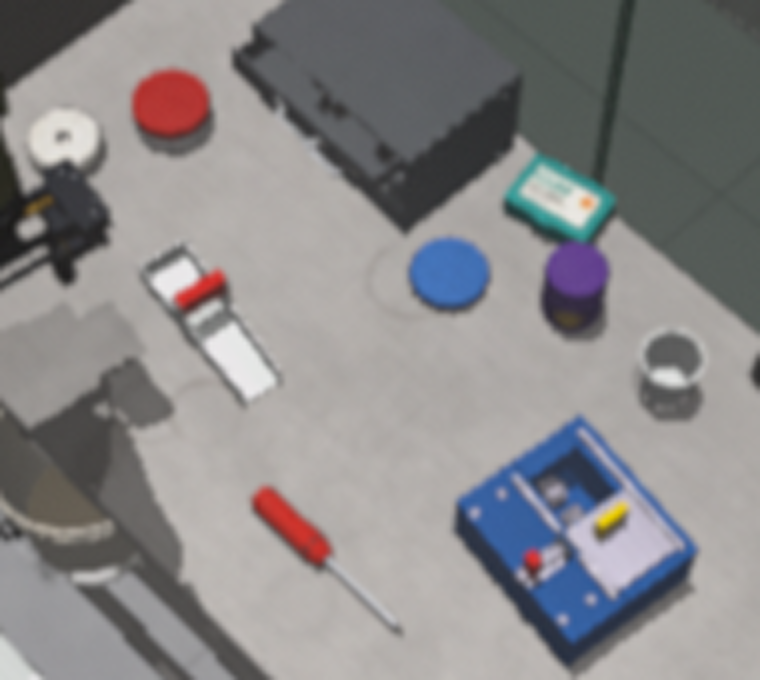

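View pics/t18z.png

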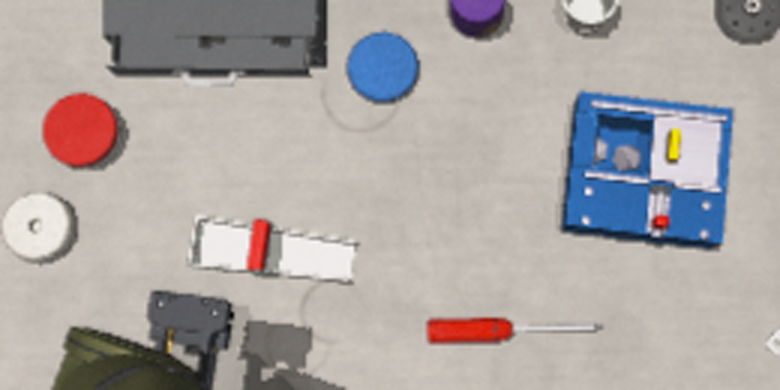

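```bash
python3 -c "
from h import *
zoom(np.load('s18.npz')['p'],(270,215,320,260),14,'s18b');zoom(np.load('t18.npz')['p'],(320,165,380,225),10,'t18b')
"
```

```text
(no output)
```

View pics/s18b.png

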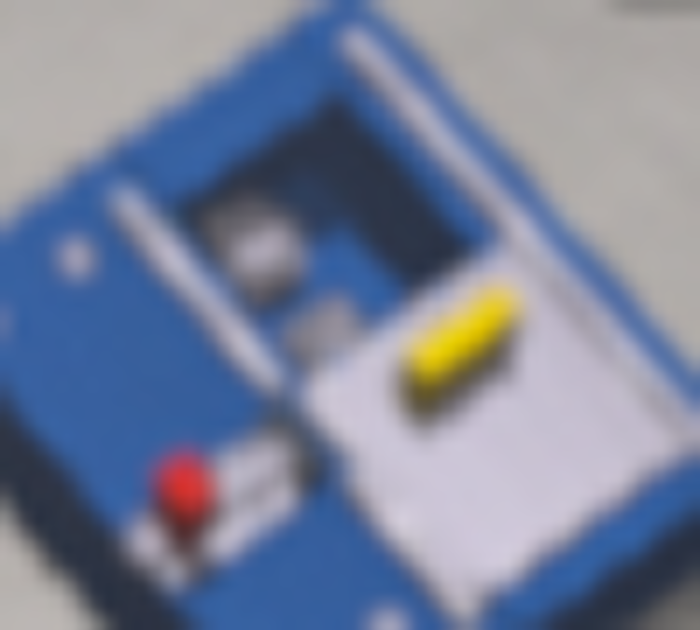

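View pics/t18b.png

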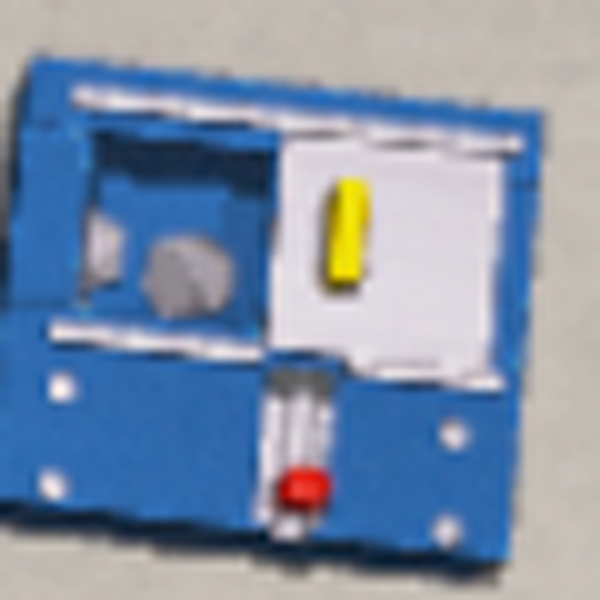

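```bash
python3 -c "
from h import *
c,s=np.cos(-.14),np.sin(-.14)
def bf(P): d=P[:2]-[.5569,-.1955];return [round((c*d[0]+s*d[1])*1e3,1),round((-s*d[0]+c*d[1])*1e3,1)]
for n,u in (('side',(287.9,232.5)),('side',(293.2,238.6)),('top',(330,190)),('top',(338.7,192.4))): print(n,bf(onz(n,u,.015)))
go(None)
"
```

```text
side [np.float64(21.0), np.float64(52.4)]
side [np.float64(21.6), np.float64(22.8)]
top [np.float64(20.6), np.float64(46.3)]
top [np.float64(16.3), np.float64(18.0)]
t 33.17 pos [0.3218 0.248  0.3422] yaw_y -8.05 F [-0.8  0.1  0.4] op 1.0 q7 -1.37
```

```bash
python3 -c "
from plant import r
print(r.finish_job())"
```

```text
the job is handed in; nothing more can be done
None
```

The job is handed in at about 33 s, and my last checks agree with the goal except that I could see only two of the three nuts in the bin.

**One deviation:** I held the chute by its tail side walls, not by the red handle. The moves only let the tool turn about its own axis, with the fingers pointing down. A handle grip would let the chute hang level below the fingers, so it could not be tipped. From the walls, I rested the nose at the edge of the opening with about 4 N. I then eased the grip from 60 N to 8 N and then 5 N and raised the tail. The nuts slid off at about 30 degrees.

**What I did otherwise:**
- **Bolt:** I drew it back by about 23 mm.
- **Gate:** I slid it open by about 64 mm.
- **Chute:** I set the empty chute down flat near where it had stood, released it and moved the arm clear.

**Last checks:**
- **Chute:** it is empty and level, with the floor's top at about 3 mm along its length, and it is well clear of the bin.
- **Bolt and gate:** the pictures show both still open.
- **Bystanders:** they look unmoved in the pictures; I did not measure them.
- **Nuts:** two lie visible in the bin, with their tops at about 25–30 mm. I conclude the third is under the bin's top or the gate, because the chute is empty and no nut shows on the bench in either view.
- **Arm:** it touches nothing.

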